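Battery pack from the tilted tray into the test dock

ROBOT

A 6-joint arm with a two-finger parallel gripper is mounted at the origin on the work surface. World frame = base frame: x ahead of the robot, y to its left, z up, the work surface at z = 0. Lengths are in m, angles in rad, forces in N, time in s.
With the tool pointing down it reaches from about 0.35 to 0.975 m from the base axis. Payload 4.9 kg.
Tool frame: the origin (TCP) lies at the very end of the fingers, on their centre line; the grasp point (between the pads) lies 19 mm behind it; z points along the fingers, x is the direction in which the jaws open and shut, and the axes are right-handed (so a half turn about z gives the same grasp; the last joint's range is limited). The gripper opens to 85 mm and grips with 20 to 120 N. Pads are 22 mm wide; open, the fingers measure 114 mm over their backs; the gripper's body (76 mm by 85 mm) begins 54 mm behind the grasp point. The pads swing forward as they close: fully open they stand 13 mm farther back than shut.
Start: joints at [1.029, 0.053, 1.613, -0, 1.476, -0.119], TCP at [0.256, 0.57, 0.231] pointing down, gripper open.
Joint ranges: [-3.01, 3.01], [-1.01, 2.22], [0.06, 2.58], [-1.02, 4.17], [0.09, 2.62], [-3.14, 3.14]. Speed limits (rad/s): [2.57, 2.57, 3.14, 3.14, 3.14, 3.14].

INTERFACE

Orientations are given as a rotation vector (axis times angle).
In Python, from station import ctrl, get_image, calibration, job gives the robot as it stands.
- The arm moves only by the tool jog_arm, never from a script. Its argument "deltas" is a list of rows, each a list of 3 entries, a list of its own where there are three numbers: the turn, a rotation vector about the tool's x, y, z in degrees, then the shift along the tool's x, y, z in m, then the finger opening in m, from 0 to 0.0854. In form: [[[ax, ay, az], [tx, ty, tz], gripper], ...]. A call has 1 to 12 rows; each row is the pose to reach, as a shift and turn from the pose commanded when the call began, along the tool's axes at that moment; what a row does not reach only later rows make up. A row lasts 1/12 s, in which the tool goes at most 41.7 mm and 7.16 degrees, less where a joint would pass 70% of its speed; a pose out of reach is approached as far as the arm can. A call with a gripper value outside its range is refused whole. The fingers move at their own pace and stop on an object; "squeeze" is the grip in N (left out, the last holds). Time passes only in rows, so rows that repeat a pose let the fingers close. It gives the time, the measured TCP pose, the force and the opening at its end, in the units of the state.
- ctrl.get_obs(): the state, without advancing time (a new reading comes with each control period).
- get_image(name): name is "scene" or "top"; returns the picture (400x640x3 uint8, red, green, blue); there is no depth.
- calibration(name): a dict with "mtx" (3x3 intrinsics, pixels), "origin" and "rotation" of the camera in the world. Camera axes: x right, y up, looking along -z (the intrinsics and any distortion apply to the point x, -y, -z); pixel columns grow to the right and rows downward; lengths in m; the calibration is good to about 2 mm. A picture is of the moment at which its call begins. calibration takes no time and is no camera call.
- job.finish_job(): hands the job in, once; it reports no verdict.
The state is a dict: "t": time; "q": joint angles; "dq": joint speeds; "effort": joint torques, N m; "tool_pos": TCP position; "tool_rot": TCP orientation; "contact_force": force on the tool from outside, world axes, zero at the start; "wrist_torque": the same for the moment, N m; "opening": finger opening in m.
Only numpy, scipy, OpenCV 4.12 (cv2) and the standard library are available. Lean on these libraries where they do the work, as an engineer would, in place of code of your own. Each camera call takes 0.05 s, during which the arm holds its last target.

TASK

Lift the blue battery pack out of the tilted parts tray and lay it flat, label up, between the stops of the battery test dock, without letting it drop; leave the yellow pack in the tray. Then swing the dock's red clamp lever down over the pack and press until it comes up solid, so that it keeps the pack pressed firmly on the sprung contacts by itself; stop pressing there rather than forcing it, and do not disturb the screwdriver or the roll of tape.

Things in the scene. Friction and masses are not known exactly. Their poses are not given: they have to be found in the camera images.
- blue_pack: Blue battery pack, a rigid box 110 (x) x 50 (y) x 30 (z) mm with black ends, paper label on top; about 0.26 kg (hidden, 0.7 to 1.3 times). Origin: centre of its underside; z out of its top. Same both ways round. Starts on the tray's sloping floor, lower end against the front wall, left or right of the yellow pack: about 50 mm from it, over 40 mm from the side wall.
- yellow_pack: Yellow battery pack of the same make, size and origin, beside the blue one in the tray.
- tray: Grey open tray fixed to the bench, tilted 30 degrees: its floor (150 mm up the slope, 246 mm wide along y; walls 5 mm thick, 45 mm high over the underside, square to the floor) rises along the tray's +x; the low front wall is at -x. Origin on the bench under the floor's middle, z up; floor middle 46 mm over the bench, highest rim about 118 mm.
- dock: Grey battery test dock, fixed. Origin on the bench under the middle of the pack's place; x runs along it towards the lever's hinge, z up. Base 90 mm wide, x -75 to 110 mm, top at z 20 mm. Two black end stops 8 mm thick, inner faces at x +-60 mm, top z 48 mm; four corner ears, inner faces at y +-30 mm, |x| 46 to 60 mm, top z 45 mm. Sides open for the fingers between the ears.
- bed_top (a point): Centre of the top of the brass contact bed, 80 x 44 mm, on which the pack lies, in the middle of the pack's place; 32 mm above the bench when free. Sprung: the pack's weight alone does not sink it; it starts to go down at about 4.5 N and comes up solid 6 mm lower, at about 13 N.
- lever (a joint): Clamp lever angle, rad: 0 level over the pack, pointing to the dock's -x; 1.57 upright; starts open, 1.6 to 1.95 (leaning back). Stiff hinge (1.2 N m), stays where left: about 10 N at the grip moves it, rising to 17 N while its pad presses pack and bed down, then it comes up solid. That happens anywhere from 0.02 to 0.14 rad, as the pad's reach was set by hand and is not known.
- lever_hinge (a point): The lever's hinge axis (along the dock's y), at x 85 mm, z 70 mm in the dock's frame, between two aluminium cheeks with tops at z 82 mm, 38 mm over their outsides.
- lever_tip (a point): Outer end of the lever, on its centre line, 165 mm from the hinge. The last 65 mm are the red grip, 22 mm wide (along the dock's y), 15 mm thick; the rest is a steel bar 18 mm wide, 12 mm thick. 85 mm from the hinge a screw spindle with a black pad, 22 mm across, stands out below, the pad's face 16 to 26 mm from the centre line.
- screwdriver: Orange-handled screwdriver lying flat, 170 mm long, handle towards its -x; origin under its middle. A bystander, loose.
- tape: Pale yellow roll of tape lying flat, 100 mm across, 24 mm high; origin at the centre of its underside. A bystander, loose.

How it is judged:
By the outcome, as a careful person would: the job done as asked, in the order asked, and still so for the second after the job is handed in, with the robot touching nothing.
It also fails if it takes over 72 s, if anything falls off the work surface, if the arm or the gripper's body presses on something with over 40 N, if the wrist force passes 120 N, or if a joint passes its speed limit or range.

## Working session

There is one attempt and no reset: what is moved stays moved. The work goes in short steps, Python scripts to look and compute and a tool call to move; the robot and the scene stay as the last step left them, time stands still between calls to the robot, and variables do not carry over. Pictures are saved under pics/ and viewed, and the job is handed in when it is done.

Besides the shell and the picture viewer there is one more tool, called after "Request:" as name(argument=value, ...), one argument or row to a line, values as JSON. jog_arm: Moves the arm, as the interface text tells. Its arguments: {"type":"object","properties":{"deltas":{"type":"array","items":{"type":"array"}},"squeeze":{"type":"number"}},"required":["deltas"]}

```bash
ls; mkdir -p pics; python3 - <<'E'
from station import ctrl,get_image,calibration,job
import cv2,numpy as np
for n in ["scene","top"]:
    im=get_image(n); cv2.imwrite(f"pics/{n}0.png",im[:,:,::-1])
    print(n,calibration(n))
print(ctrl.get_obs())
E
```

```text
pics
scene {'mtx': array([[387.18534234,   0.        , 328.49918362],
       [  0.        , 387.18534234, 195.50240964],
       [  0.        ,   0.        ,   1.        ]]), 'origin': array([0.962042  , 0.43515437, 0.81833692]), 'rotation': array([0.3509918 , 0.83208107, 2.27232741])}
top {'mtx': array([[371.49127308,   0.        , 323.3856347 ],
       [  0.        , 371.49127308, 198.18940596],
       [  0.        ,   0.        ,   1.        ]]), 'origin': array([0.39806084, 0.00079566, 0.78993767]), 'rotation': array([ 0.13105801, -0.11495495, -1.58275677])}
{'t': 0.1, 'q': array([ 1.02900961e+00,  5.33176235e-02,  1.61415696e+00,  3.82354253e-05,
        1.47598220e+00, -1.18988182e-01]), 'dq': array([ 0.00040948, -0.00065014, -0.00236254,  0.00079438, -0.00230658,
        0.00089302]), 'effort': array([-1.88945532e-04, -3.94907928e+01, -3.71362674e+01, -1.45358135e-04,
        3.94384697e-03,  3.49352649e-05]), 'tool_pos': array([0.25613992, 0.56949166, 0.23016919]), 'tool_rot': array([ 2.63745239,  1.70543551, -0.00265585]), 'contact_force': array([-0.35234758, -0.04927548, -1.30829591]), 'wrist_torque': array([-0.04099926, -0.03018737,  0.0334365 ]), 'opening': 0.08532740947710268}
```

View pics/scene0.png

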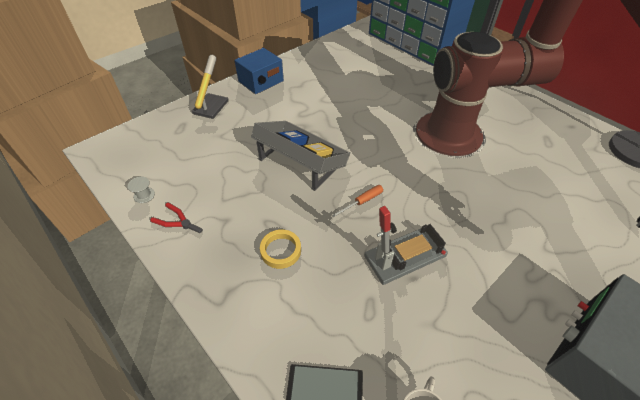

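View pics/top0.png

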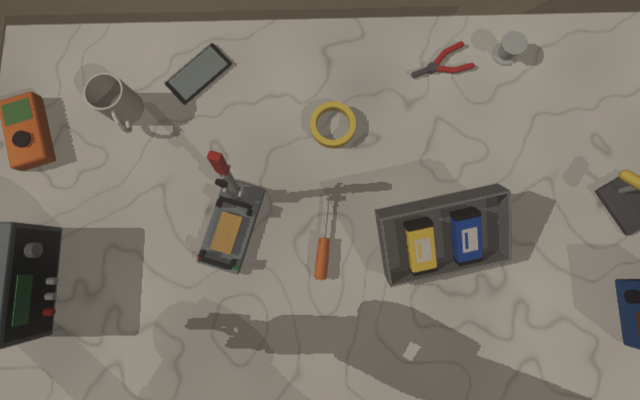

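```bash
python3 - <<'E'
import cv2
t=cv2.imread("pics/top0.png")
cv2.imwrite("pics/tray_c.png",cv2.resize(t[175:295,365:525],None,fx=5,fy=5,interpolation=cv2.INTER_CUBIC))
cv2.imwrite("pics/dock_c.png",cv2.resize(t[140:285,180:345],None,fx=4,fy=4,interpolation=cv2.INTER_CUBIC))
s=cv2.imread("pics/scene0.png")
cv2.imwrite("pics/sc_c.png",cv2.resize(s[110:290,240:460],None,fx=3.5,fy=3.3,interpolation=cv2.INTER_CUBIC))
E
```

```text
(no output)
```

View pics/tray_c.png

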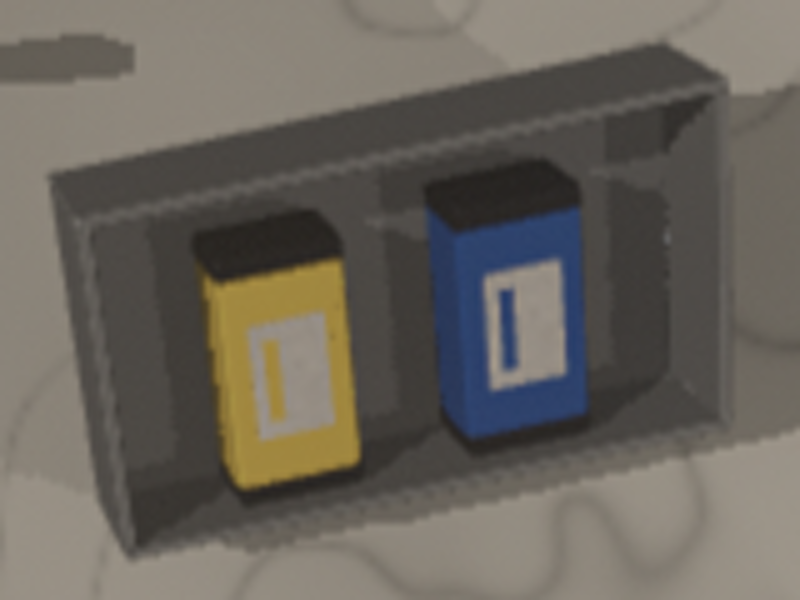

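View pics/dock_c.png

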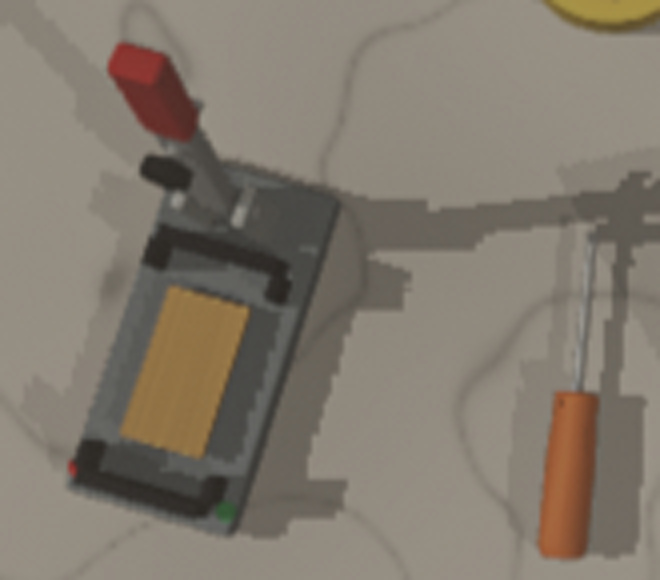

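View pics/sc_c.png

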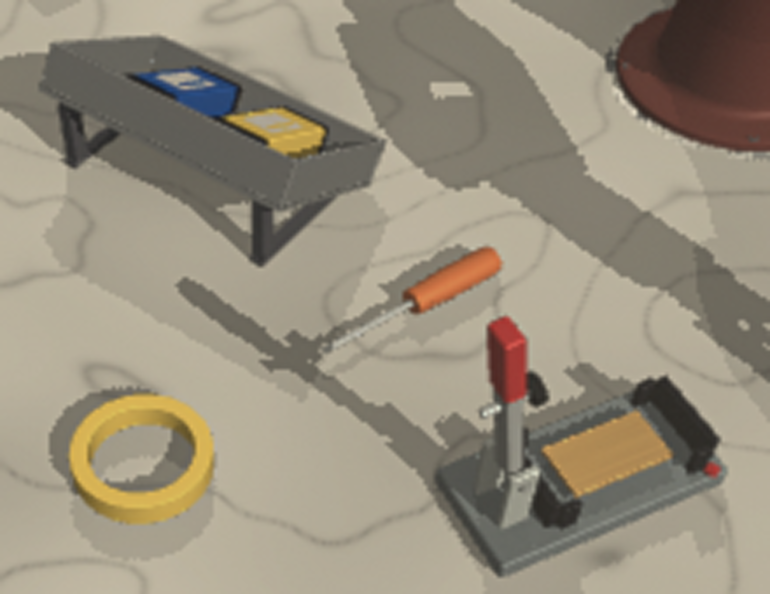

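```bash
cat > h.py <<'E'
import numpy as np, cv2
from scipy.spatial.transform import Rotation as R
from scipy.optimize import least_squares
from station import calibration
C={n:calibration(n) for n in("scene","top")}
def proj(n,P):
    c=C[n];P=np.atleast_2d(P)
    p=R.from_rotvec(c["rotation"]).inv().apply(P-c["origin"])
    p=p*[1,-1,-1]
    u=p@c["mtx"].T
    return u[:,:2]/u[:,2:]
def ray(n,uv,z):
    c=C[n]; d=np.linalg.solve(c["mtx"],[uv[0],uv[1],1])*[1,-1,-1]
    d=R.from_rotvec(c["rotation"]).apply(d); o=c["origin"]
    return o+d*(z-o[2])/d[2]
def Tz(P,p): # planar pose
    return R.from_rotvec([0,0,p[2]]).apply(np.atleast_2d(P))+[p[0],p[1],0]
Rt=R.from_rotvec([0,-np.pi/6,0])
def tray(P,p): # P in tilted floor coords (z from floor)
    return Tz(Rt.apply(np.atleast_2d(P))+[0,0,.046],p)
E
cat > fit.py <<'E'
from h import *
dp=np.array([[-.075,.045,.02],[-.075,-.045,.02],[.11,-.045,.02],[.04,.022,.032],[.04,-.022,.032],[-.04,-.022,.032],[-.04,.022,.032]])
du=np.array([[70,487],[235,533],[340,205],[172,286],[249,308],[203,459],[120,436]])/4+[180,140]
f=least_squares(lambda p:(proj("top",Tz(dp,p))-du).ravel(),[.4,.2,-.3])
print("dock",f.x,f.fun.reshape(-1,2).round(1).tolist()); D=f.x
best=None
a=.08;b=.128
for a,b in((.075,.123),(.08,.128)):
    tp=np.array([[a,b,.04],[a,-b,.04],[-a,-b,.04],[-a,b,.04]])
    tu=np.array([[52,178],[727,80],[733,425],[133,557]])/5+[365,175]
    # far wall's outer top edge assumed hidden?: fit & see
    f=least_squares(lambda p:(proj("top",tray(tp,p))-tu).ravel(),[.4,-.25,.0])
    print("tray",a,b,f.x,f.fun.reshape(-1,2).round(1).tolist())
for n,u in (("drv handle",(180+562/4,140+545/4)),("drv tip",(180+592/4,140+230/4))): print(n,ray("top",u,.012))
print("tape",ray("top",(333,124),.024))
E
python3 fit.py
```

```text
dock [ 0.44910135  0.20548118 -0.29545012] [[-1.2, 0.7], [-0.9, 1.6], [0.1, -2.3], [0.0, -0.3], [1.0, 0.1], [0.3, 0.2], [0.5, -0.1]]
tray 0.075 0.123 [ 0.44892169 -0.22300499  0.17674974] [[3.8, 4.3], [0.7, -1.7], [-1.4, -0.3], [-3.4, -2.5]]
tray 0.08 0.128 [ 0.44861118 -0.22299865  0.1804511 ] [[0.8, 2.8], [3.2, -4.8], [1.1, 1.3], [-5.4, 0.5]]
drv handle [0.35866052 0.01616178 0.012     ]
drv tip [ 0.52204478 -0.00193479  0.012     ]
tape [ 0.68028692 -0.01531563  0.024     ]
```

```bash
cat > fit2.py <<'E'
from h import *
for a,b in((.075,.123),(.08,.128)):
    tp=np.array([[a,b,.04],[a,-b,.04],[-a,-b,.04],[-a,b,.04],[a,b,-.005],[a,-b,-.005]])
    tu=np.array([[80,220],[727,80],[733,425],[133,557],[52,178],[660,45]])/5+[365,175]
    f=least_squares(lambda p:(proj("top",tray(tp,p))-tu).ravel(),[.4,-.25,.0])
    print("tray",a,b,f.x,f.fun.reshape(-1,2).round(1).tolist())
T=f.x
# pack: params px,py,yaw in floor coords ; top corners
def pack(P,q): return tray(R.from_rotvec([0,0,q[2]]).apply(P)+[q[0],q[1],0],T)
# blue body top: 4 top corners (z=.03)
L,W,H=.055,.025,.03
box=np.array([[x,y,z] for x in(-L,L) for y in(-W,W) for z in(0,H)])
q0={"blue":[-.075+.055,-.03,0],"yel":[-.02,.05,0]}
s=cv2.imread("pics/top0.png"); big=cv2.resize(s[175:295,365:525],None,fx=5,fy=5,interpolation=cv2.INTER_CUBIC)
# top face corners guess: order (+x,+y),(+x,-y),(-x,-y),(-x,+y) of z=H ; plus bottom (+x,+y),( +x,-y)
bp=np.array([[L,W,H],[L,-W,H],[-L,W,H],[L,W,0],[L,-W,0]])
obs={"blue":[[452,212],[579,186],[480,452],[425,188],[545,160]],
"yel":[[217,262],[340,238],[248,502],[195,235],[312,212]]}
for k in obs:
    u=np.array(obs[k])/5+[365,175]
    f=least_squares(lambda q:(proj("top",pack(bp,q))-u).ravel(),q0[k])
    print(k,f.x,f.fun.reshape(-1,2).round(1).tolist(),"world c",pack(np.zeros((1,3)),f.x))
    for i in range(8):
        for j in range(i):
            if (box[i]!=box[j]).sum()==1:
                p=(proj("top",pack(box[[i,j]],f.x))-[365,175])*5
                cv2.line(big,*[tuple(map(int,v)) for v in p],(0,255,0),1)
cv2.imwrite("pics/ov1.png",big)
E
python3 fit2.py
```

```text
tray 0.075 0.123 [ 0.4440555  -0.22498113  0.20144531] [[-0.8, 0.4], [0.9, -0.6], [0.4, 0.5], [-0.9, 1.4], [-0.8, -0.6], [1.1, -1.2]]
tray 0.08 0.128 [ 0.44244779 -0.22513779  0.20490001] [[-3.8, -0.4], [3.6, -3.0], [3.1, 2.6], [-2.8, 5.1], [-3.7, -1.3], [3.5, -3.5]]
blue [-0.01388481 -0.04666871  0.02385425] [[0.4, 0.6], [0.7, -0.5], [-0.2, 1.8], [-0.8, -0.7], [-0.1, -1.2]] world c [[ 0.44017038 -0.27327689  0.0390576 ]]
yel [-0.01290731  0.04694134  0.00112819] [[-0.4, 0.7], [0.9, -0.4], [-0.3, 1.8], [-0.8, -0.4], [0.7, -1.5]] world c [[ 0.42195245 -0.1814528   0.03954634]]
```

View pics/ov1.png

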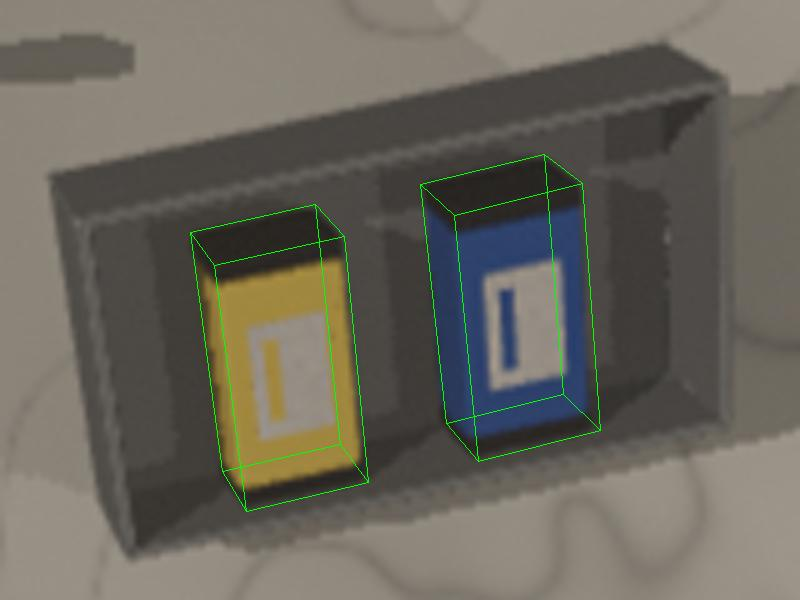

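```bash
sed -i 's/for a,b in((.075,.123),(.08,.128)):/for a,b in((.075,.123),):/' fit2.py
sed -i 's/"blue":\[\[452,212\],\[579,186\],\[480,452\]/"blue":[[452,212],[579,188],[477,452]/; s/bp=np.array(/bp=np.array(/' fit2.py
cat >> fit2.py <<'E'
    print(R.from_rotvec([0,0,T[2]]).as_matrix().shape, 'grasp top centre', pack(np.array([[0,0,H]]),f.x), 'x axis',(pack(np.array([[1.,0,0]]),f.x)-pack(np.zeros((1,3)),f.x)))
# scene overlay
s=cv2.imread("pics/scene0.png");z=4
big=cv2.resize(s[110:200,240:360],None,fx=6,fy=6,interpolation=cv2.INTER_CUBIC)
tb=np.array([[x,y,zz] for x in(-.075,.075) for y in(-.123,.123) for zz in(-.005,.04)])
def draw(fn,B,c):
    for i in range(8):
        for j in range(i):
            if (B[i]!=B[j]).sum()==1:
                p=(proj("scene",fn(B[[i,j]]))-[240,110])*6
                cv2.line(big,*[tuple(map(int,v)) for v in p],c,1)
draw(lambda P:tray(P,T),tb,(255,255,0))
for k in obs:
    u=np.array(obs[k])/5+[365,175]
    f=least_squares(lambda q:(proj("top",pack(bp,q))-u).ravel(),q0[k])
    draw(lambda P:pack(P,f.x),box,(0,255,0))
cv2.imwrite("pics/ov2.png",big)
E
python3 fit2.py
```

```text
File "fit2.py", line 29
    print(R.from_rotvec([0,0,T[2]]).as_matrix().shape, 'grasp top centre', pack(np.array([[0,0,H]]),f.x), 'x axis',(pack(np.array([[1.,0,0]]),f.x)-pack(np.zeros((1,3)),f.x)))
IndentationError: unexpected indent
```

```bash
sed -i '/grasp top centre/d' fit2.py
sed -i 's#^cv2.imwrite("pics/ov1.png".*#&#; s#print(k,f.x,#print(k,f.x,"topc",pack(np.array([[0,0,H]]),f.x),#' fit2.py
python3 fit2.py
```

```text
tray 0.075 0.123 [ 0.4440555  -0.22498113  0.20144531] [[-0.8, 0.4], [0.9, -0.6], [0.4, 0.5], [-0.9, 1.4], [-0.8, -0.6], [1.1, -1.2]]
blue [-0.01572562 -0.04629376  0.01629352] topc [[ 0.42527815 -0.27606497  0.06411795]] [[0.4, 0.6], [0.7, -0.7], [-0.2, 1.9], [-0.8, -0.7], [-0.1, -0.9]] world c [[ 0.43997482 -0.27306368  0.03813719]]
yel [-0.01493847  0.04677392  0.00447271] topc [[ 0.40732455 -0.18474287  0.06451153]] [[-0.4, 0.7], [0.9, -0.4], [-0.3, 1.7], [-0.8, -0.4], [0.7, -1.4]] world c [[ 0.42202123 -0.18174158  0.03853077]]
```

View pics/ov1.png

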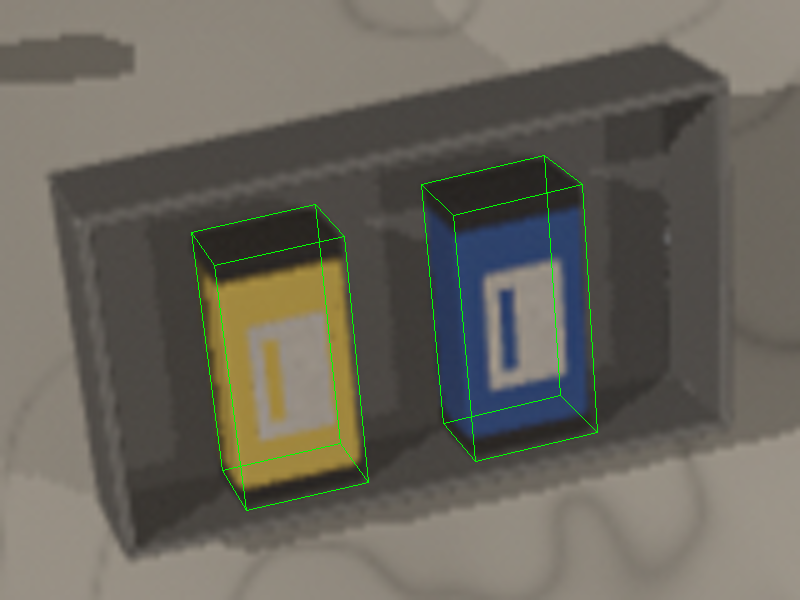

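View pics/ov2.png

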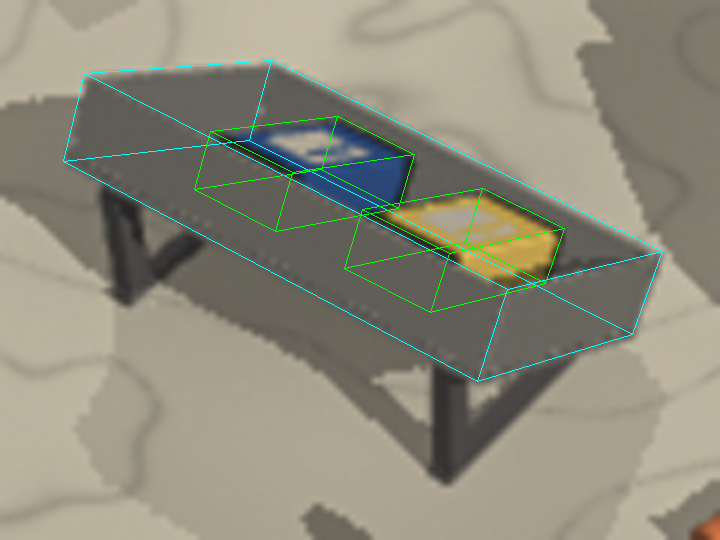

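```bash
cat > d.py <<'E'
from h import *
D=np.array([.44910,.20548,-.29545])
s=cv2.imread("pics/scene0.png"); big=cv2.resize(s[200:290,360:460],None,fx=7,fy=6,interpolation=cv2.INTER_CUBIC)
def bx(x0,x1,y0,y1,z0,z1):return np.array([[x,y,z] for x in(x0,x1) for y in(y0,y1) for z in(z0,z1)])
def draw(B,c):
    for i in range(8):
        for j in range(i):
            if (B[i]!=B[j]).sum()==1:
                p=(proj("scene",Tz(B[[i,j]],D))-[360,200])*[7,6]
                cv2.line(big,*[tuple(map(int,v)) for v in p],c,1)
draw(bx(-.075,.11,-.045,.045,0,.02),(255,255,0))
draw(bx(-.04,.04,-.022,.022,.02,.032),(0,255,0))
draw(bx(-.068,-.06,-.03,.03,.02,.048),(255,0,255))
cv2.imwrite("pics/ov3.png",big)
# lever angle: tip in both
a=np.array([.085,0,.07])
for n,u in(("top",(180+137/4,140+57/4)),("scene",(240+507/3.5,110+328/3.3))):
    best=min(np.arange(1.5,2.0,.005),key=lambda t:np.linalg.norm(proj(n,Tz(a+.165*np.array([-np.cos(t),0,np.sin(t)]),D))-u))
    print(n,best,proj(n,Tz(a+.165*np.array([-np.cos(best),0,np.sin(best)]),D)),u)
E
python3 d.py
cat > mv.py <<'E'
import sys
from h import *
from station import ctrl
def go(p,M,note=""):
    o=ctrl.get_obs(); R0=R.from_rotvec(o["tool_rot"])
    print(note,"turn deg",np.degrees((R0.inv()*R.from_matrix(M)).as_rotvec()).round(2),"shift",R0.inv().apply(np.array(p)-o["tool_pos"]).round(4),"t",round(o["t"],2))
def frame(x,z):
    z=np.array(z,float);z/=np.linalg.norm(z);x=np.array(x,float);x-=z*(x@z);x/=np.linalg.norm(x)
    return np.column_stack([x,np.cross(z,x),z])
T=np.array([.4440555,-.22498,.201445]);Q=[-.0155,-.0463,.0163]
D=np.array([.44910,.20548,-.29545])
def pk(P): return tray(R.from_rotvec([0,0,Q[2]]).apply(np.atleast_2d(P))+[Q[0],Q[1],0],T)[0]
o0=pk([0,0,0]);Mp=frame(pk([0,1,0])-o0,o0-pk([0,0,1]))
yd=[-np.sin(D[2]),np.cos(D[2]),0]
Md=frame(yd,[0,0,-1])
def dk(P): return Tz(np.array(P,float),D)[0]
E
python3 - <<'E'
from mv import *
go([.42,0,.34],frame(Mp[:,0],[.25,0,-.97]),"via")
go(pk([0,0,.12]),Mp,"above")
print(o0,Mp)
E
```

```text
top 1.7399999999999949 [[215.3161707  154.72209575]] (214.25, 154.25)
scene 1.7249999999999952 [[384.57580932 208.91473783]] (384.8571428571429, 209.3939393939394)
via turn deg [-14.66   1.65 -36.1 ] shift [-0.4523  0.3831 -0.1091] t 0.1
above turn deg [-29.16   9.23 -35.82] shift [-0.7277  0.4649  0.0892] t 0.1
[ 0.4401675  -0.27302957  0.03825   ] [[-0.21388889  0.84513909  0.48988924]
 [ 0.976824    0.18922563  0.10004266]
 [-0.00814964  0.49993358 -0.8660254 ]]
```

View pics/ov3.png

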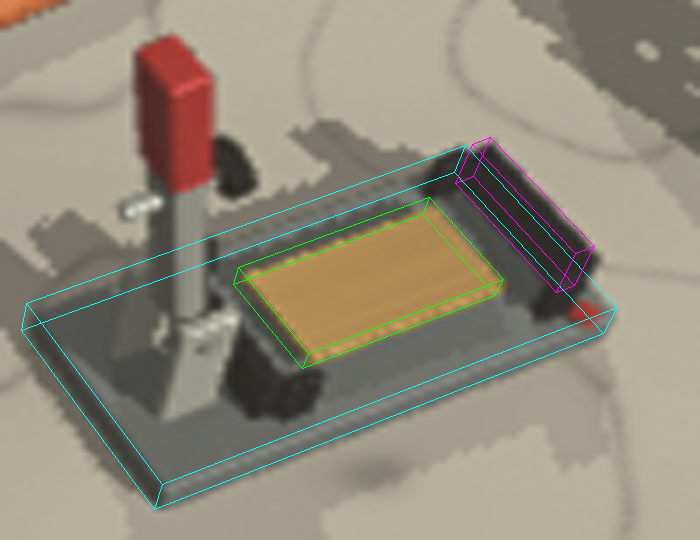

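Request:
jog_arm(
  deltas=[
    [[0,0,0],[0,0,-0.04],0.085],
    [[0,0,0],[0,0,-0.08],0.085],
    [[-14.66,1.65,-36.1],[-0.4523,0.3831,-0.1091],0.085],
    [[-14.66,1.65,-36.1],[-0.4523,0.3831,-0.1091],0.085],
    [[-14.66,1.65,-36.1],[-0.4523,0.3831,-0.1091],0.085],
    [[-14.66,1.65,-36.1],[-0.4523,0.3831,-0.1091],0.085],
    [[-14.66,1.65,-36.1],[-0.4523,0.3831,-0.1091],0.085],
    [[-14.66,1.65,-36.1],[-0.4523,0.3831,-0.1091],0.085],
    [[-14.66,1.65,-36.1],[-0.4523,0.3831,-0.1091],0.085],
    [[-14.66,1.65,-36.1],[-0.4523,0.3831,-0.1091],0.085],
    [[-14.66,1.65,-36.1],[-0.4523,0.3831,-0.1091],0.085],
    [[-14.66,1.65,-36.1],[-0.4523,0.3831,-0.1091],0.085],
  ],
)

```text
t: 1.1
tool_pos: [0.371, 0.1684, 0.3315]
tool_rot: [1.845, 2.284, 0.238]
contact_force: [0.1, 0.6, -0.2]
opening: 0.0846
```

```bash
python3 - <<'E'
from mv import *
o=ctrl.get_obs(); print(o["tool_pos"],o["q"])
go(pk([0,0,.14]),Mp,"above")
E
```

```text
[0.37103161 0.16838464 0.33148129] [ 0.29185097 -0.71487515  2.06191793 -0.07052399  1.55053086 -1.49828718]
above turn deg [-15.76   2.5    0.41] shift [-0.4366 -0.1375  0.1658] t 1.1
```

Request:
jog_arm(
  deltas=[
    [[-15.8,2.5,0.4],[-0.4366,-0.1375,0.1658],0.085],
    [[-15.8,2.5,0.4],[-0.4366,-0.1375,0.1658],0.085],
    [[-15.8,2.5,0.4],[-0.4366,-0.1375,0.1658],0.085],
    [[-15.8,2.5,0.4],[-0.4366,-0.1375,0.1658],0.085],
    [[-15.8,2.5,0.4],[-0.4366,-0.1375,0.1658],0.085],
    [[-15.8,2.5,0.4],[-0.4366,-0.1375,0.1658],0.085],
    [[-15.8,2.5,0.4],[-0.4366,-0.1375,0.1658],0.085],
    [[-15.8,2.5,0.4],[-0.4366,-0.1375,0.1658],0.085],
    [[-15.8,2.5,0.4],[-0.4366,-0.1375,0.1658],0.085],
    [[-15.8,2.5,0.4],[-0.4366,-0.1375,0.1658],0.085],
    [[-15.8,2.5,0.4],[-0.4366,-0.1375,0.1658],0.085],
    [[-15.8,2.5,0.4],[-0.4366,-0.1375,0.1658],0.085],
  ],
)

```text
t: 2.1
tool_pos: [0.3707, -0.2825, 0.1605]
tool_rot: [1.726, 2.142, 0.567]
contact_force: [0.5, 0.5, 1.4]
opening: 0.0852
```

```bash
python3 - <<'E'
from mv import *
o=ctrl.get_obs(); print(o["tool_pos"],o["q"])
go(pk([0,0,.14]),Mp,"above")
go(pk([0,0,.03]),Mp,"near")
go(pk([0,0,.004]),Mp,"grasp")
E
```

```text
[ 0.37069171 -0.28250366  0.1605343 ] [-1.11740078 -0.4840503   2.25122503  0.53081192  1.27376857 -3.03567695]
above turn deg [ 0.01  0.09 -0.15] shift [-0.0046 -0.0006  0.0009] t 2.1
near turn deg [ 0.01  0.09 -0.15] shift [-0.0044 -0.0006  0.1109] t 2.1
grasp turn deg [ 0.01  0.09 -0.15] shift [-0.0044 -0.0006  0.1369] t 2.1
```

Request:
jog_arm(
  deltas=[
    [[0,0,-0.1],[-0.0045,0,0.02],0.085],
    [[0,0,-0.1],[-0.0045,0,0.04],0.085],
    [[0,0,-0.1],[-0.0045,-0.0006,0.06],0.085],
    [[0,0,-0.1],[-0.0045,-0.0006,0.08],0.085],
    [[0,0,-0.1],[-0.0045,-0.0006,0.09],0.085],
    [[0,0,-0.1],[-0.0045,-0.0006,0.09],0.085],
  ],
)

```text
t: 2.6
tool_pos: [0.4157, -0.2739, 0.0806]
tool_rot: [1.725, 2.149, 0.57]
contact_force: [0.7, 0.3, 0.3]
opening: 0.0849
```

```bash
python3 - <<'E'
from mv import *
from station import get_image
go(pk([0,0,.03]),Mp,"near")
go(pk([0,0,.004]),Mp,"grasp")
print(ctrl.get_obs()["q"])
t=get_image("top")[:,:,::-1];s=get_image("scene")[:,:,::-1]
cv2.imwrite("pics/a.png",np.vstack([cv2.resize(t[140:300,340:550],(780,594))[:300+294],]))
cv2.imwrite("pics/b.png",cv2.resize(s[60:200,220:420],(780,546)))
E
```

```text
near turn deg [-0.12 -0.27 -0.05] shift [-0.0041 -0.0003  0.0187] t 2.6
grasp turn deg [-0.12 -0.27 -0.05] shift [-0.0043 -0.0002  0.0447] t 2.6
[-1.00675319 -0.28484126  2.25301984  0.56781578  1.05354463 -3.05245965]
```

View pics/a.png

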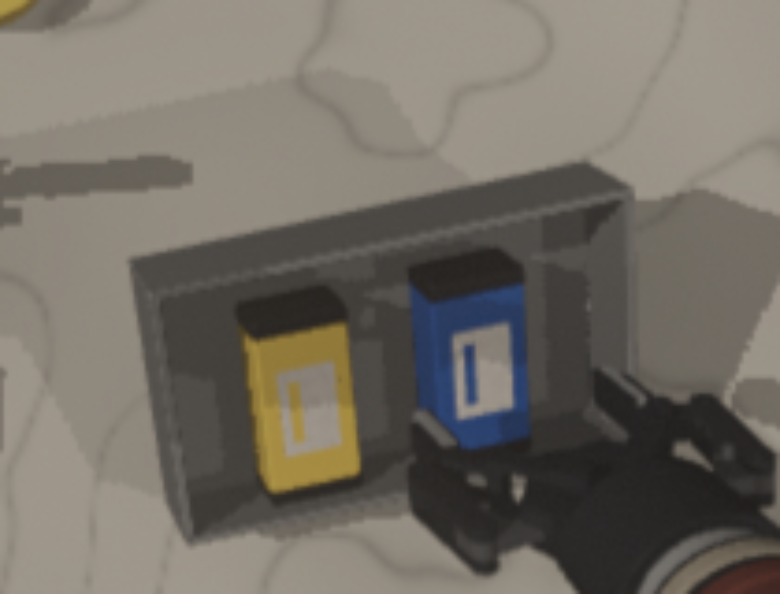

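View pics/b.png

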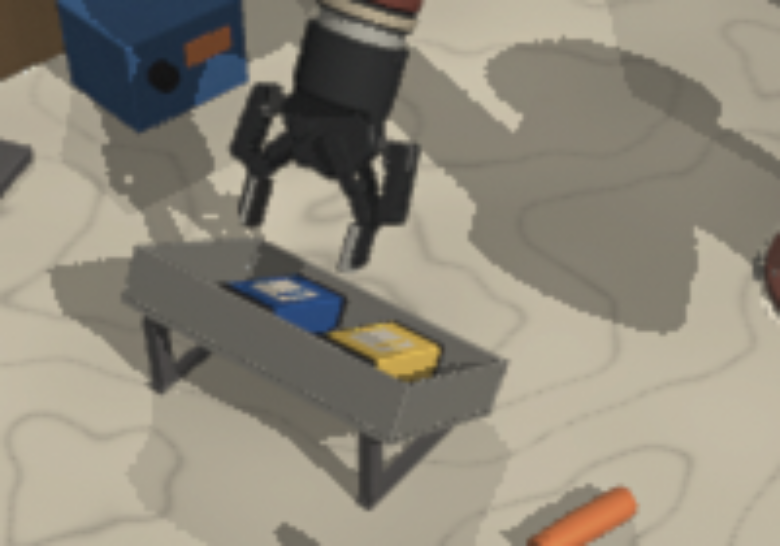

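```bash
python3 - <<'E'
from mv import *
o=ctrl.get_obs();M=R.from_rotvec(o["tool_rot"]).as_matrix()
for s in(1,-1):
    P=o["tool_pos"]+M@[s*.0425,0,-.013]
    print(s,(proj("top",P)-[340,140])*[780/210,594/160],(proj("scene",P)-[220,60])*3.9)
E
```

```text
1 [[429.9779142  420.60522334]] [[341.75435699 268.67144952]]
-1 [[595.22694587 381.07568537]] [[251.77447273 225.60158691]]
```

Request:
jog_arm(
  deltas=[
    [[0,0,0],[-0.004,0,0],0.085],
    [[0,0,0],[-0.004,0,0],0.085],
    [[0,0,0],[-0.004,0,0],0.085],
  ],
)

```text
t: 2.95
tool_pos: [0.4175, -0.2809, 0.0849]
tool_rot: [1.721, 2.144, 0.565]
contact_force: [0.5, -0.4, -0.8]
opening: 0.085
```

```bash
python3 - <<'E'
from mv import *
go(pk([0,0,.03]),Mp,"near")
go(pk([0,0,.004]),Mp,"grasp")
print(ctrl.get_obs()["q"])
E
```

```text
near turn deg [0.05 0.16 0.07] shift [ 0.0033 -0.0027  0.0223] t 2.95
grasp turn deg [0.05 0.16 0.07] shift [ 0.0034 -0.0027  0.0483] t 2.95
[-1.01203479 -0.27912934  2.2412074   0.56888821  1.05353891 -3.05676213]
```

Request:
jog_arm(
  deltas=[
    [[0,0,0],[0.003,-0.002,0.02],0.085],
    [[0,0,0],[0.003,-0.002,0.02],0.085],
    [[0,0,0],[0.003,-0.002,0.02],0.085],
    [[0,0,0],[0.003,-0.002,0.02],0.085],
  ],
)

```text
t: 3.28
tool_pos: [0.4246, -0.2755, 0.0657]
tool_rot: [1.722, 2.145, 0.567]
contact_force: [-0.0, -0.8, -0.1]
opening: 0.0851
```

```bash
python3 - <<'E'
from mv import *
for i in range(2):
    go(pk([0,0,.004]),Mp,"grasp")
    print(ctrl.get_obs()["q"])
E
```

```text
grasp turn deg [0.02 0.05 0.04] shift [-0.0007 -0.0001  0.0276] t 3.28
[-0.99040477 -0.23898391  2.24630479  0.58181532  1.00693109 -3.0652452 ]
grasp turn deg [0.02 0.05 0.04] shift [-0.0007 -0.0001  0.0276] t 3.28
[-0.99040477 -0.23898391  2.24630479  0.58181532  1.00693109 -3.0652452 ]
```

Request:
jog_arm(
  deltas=[
    [[0,0,0],[-0.0007,0,0.007],0.085],
    [[0,0,0],[-0.0007,0,0.014],0.085],
    [[0,0,0],[-0.0007,0,0.021],0.085],
    [[0,0,0],[-0.0007,0,0.027],0.085],
    [[0,0,0],[-0.0007,0,0.027],0.085],
    [[0,0,0],[-0.0007,0,0.027],0.085],
  ],
)

```text
t: 3.78
tool_pos: [0.438, -0.2727, 0.041]
tool_rot: [1.723, 2.147, 0.568]
contact_force: [-0.3, 0.3, 0.5]
opening: 0.0846
```

```bash
python3 - <<'E'
from mv import *
from station import get_image
go(pk([0,0,.004]),Mp,"grasp")
o=ctrl.get_obs();print(o["q"],o["contact_force"])
s=get_image("scene")[:,:,::-1]
cv2.imwrite("pics/c.png",cv2.resize(s[80:200,240:380],(770,600)))
E
```

```text
grasp turn deg [-0.03 -0.06  0.01] shift [-0.0007  0.0004 -0.0006] t 3.78
[-0.96012186 -0.16698736  2.23566924  0.60266887  0.94277128 -3.07858452] [-0.32312219  0.33282529  0.49387011]
```

View pics/c.png

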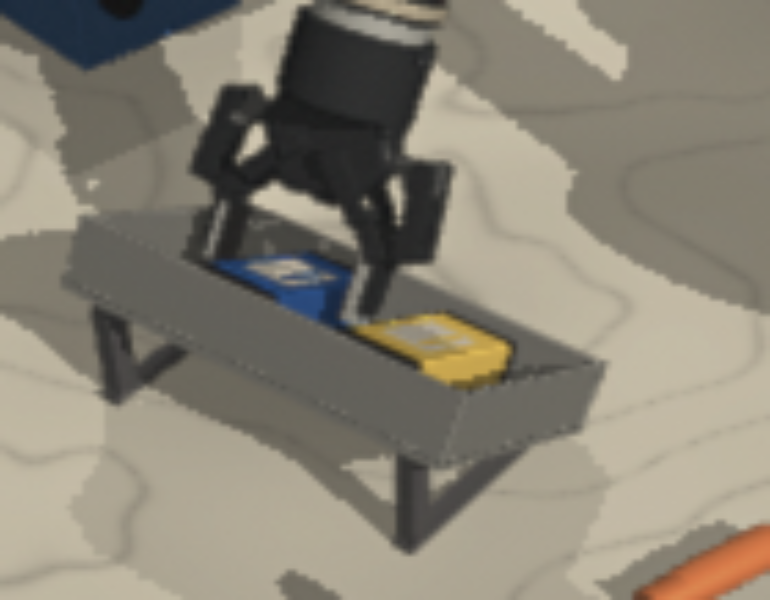

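Fingers straddle the blue pack (pads at about (215,245) and (360,300)); the yellow one is clear. Close.

Request:
jog_arm(
  deltas=[
    [[0,0,0],[0,0,0],0.055],
    [[0,0,0],[0,0,0],0.045],
    [[0,0,0],[0,0,0],0.04],
    [[0,0,0],[0,0,0],0.04],
    [[0,0,0],[0,0,0],0.04],
    [[0,0,0],[0,0,0],0.04],
    [[0,0,0],[0,0,0],0.04],
    [[0,0,0],[0,0,0],0.04],
  ],
  squeeze=50,
)

```text
t: 4.5
tool_pos: [0.438, -0.2732, 0.0423]
tool_rot: [1.722, 2.146, 0.568]
contact_force: [-5.4, 1.8, 5.0]
opening: 0.0493
```

```bash
python3 - <<'E'
from mv import *
go(pk([0,0,.004]),Mp,"grasp")
o=ctrl.get_obs();print(o["opening"],o["contact_force"])
E
```

```text
grasp turn deg [ 0.01 -0.01  0.05] shift [-0.0003 -0.0001  0.0006] t 4.5
0.04932568556312438 [-5.4052079   1.79534871  4.99150512]
```

Request:
jog_arm(
  deltas=[
    [[0,0,0],[0,0.001,-0.003],0.04],
    [[0,0,0],[0,0.003,-0.008],0.04],
    [[0,0,0],[0,0.004,-0.018],0.04],
    [[0,0,0],[0,0.004,-0.03],0.04],
    [[0,0,0],[0,0.004,-0.045],0.04],
    [[0,0,0],[0,0.004,-0.06],0.04],
    [[0,0,0],[0,0.004,-0.075],0.04],
    [[0,0,0],[0,0.004,-0.09],0.04],
    [[0,0,0],[0,0.004,-0.1],0.04],
    [[0,0,0],[0,0.004,-0.1],0.04],
    [[0,0,0],[0,0.004,-0.1],0.04],
  ],
)

```text
t: 5.42
tool_pos: [0.3923, -0.2829, 0.131]
tool_rot: [1.722, 2.144, 0.565]
contact_force: [-1.3, -0.2, -3.4]
opening: 0.049
```

```bash
python3 - <<'E'
from mv import *
from station import get_image
o=ctrl.get_obs();print(o["opening"],o["contact_force"],o["q"])
go([.40,-.1,.28],frame(Md[:,0],[.15,0,-.98]),"via")
go(dk([-.01,0,.2]),Md,"dock")
s=get_image("scene")[:,:,::-1]
cv2.imwrite("pics/e.png",cv2.resize(s[50:200,240:400],(640,600)))
E
```

```text
0.049039813860120574 [-1.25784581 -0.24619595 -3.43984706] [-1.06830002 -0.40018107  2.24602913  0.54197498  1.18101466 -3.03810992]
via turn deg [20.73 -6.66 28.44] shift [ 0.1755  0.1158 -0.1074] t 5.42
dock turn deg [29.51 -7.09 28.73] shift [0.4692 0.1677 0.0115] t 5.42
```

View pics/e.png

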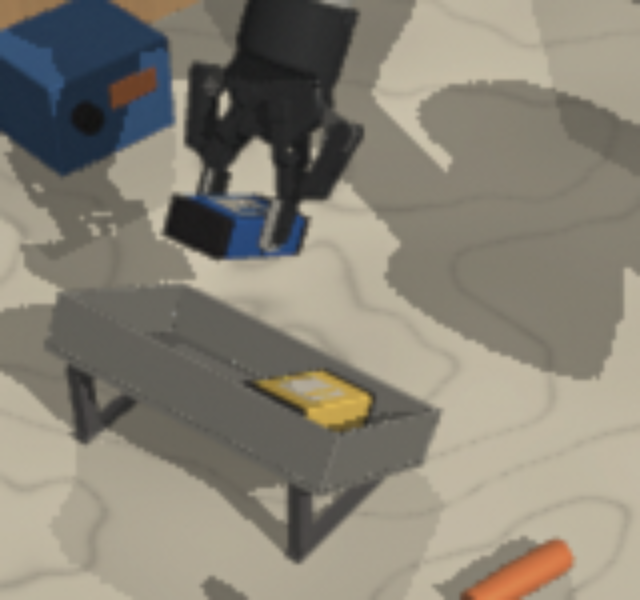

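Request:
jog_arm(
  deltas=[
    [[2,-0.7,2.8],[0.0175,0.0116,-0.0107],0.04],
    [[4,-1.3,5.7],[0.035,0.023,-0.0215],0.04],
    [[6.2,-2,8.5],[0.0525,0.035,-0.032],0.04],
    [[8.3,-2.7,11.4],[0.07,0.0463,-0.043],0.04],
    [[10.4,-3.3,14.2],[0.088,0.058,-0.0537],0.04],
    [[12.4,-4,17],[0.105,0.0695,-0.0644],0.04],
    [[14.5,-4.7,20],[0.123,0.081,-0.075],0.04],
    [[16.6,-5.3,22.8],[0.14,0.0926,-0.086],0.04],
    [[18.7,-6,25.6],[0.158,0.104,-0.0967],0.04],
    [[20.7,-6.7,28.4],[0.1755,0.1158,-0.1074],0.04],
    [[20.7,-6.7,28.4],[0.1755,0.1158,-0.1074],0.04],
  ],
)

```text
t: 6.38
tool_pos: [0.402, -0.0971, 0.2826]
tool_rot: [2.438, 1.823, 0.191]
contact_force: [0.6, -0.5, -2.1]
opening: 0.0491
```

```bash
python3 - <<'E'
from mv import *
o=ctrl.get_obs();print(o["opening"],o["contact_force"],o["q"],o["tool_pos"])
go(dk([-.01,0,.2]),Md,"dock")
E
```

```text
0.04912234892720504 [ 0.57626673 -0.50032883 -2.08475524] [-0.4667167  -0.63384268  2.08602739  0.07142288  1.55166743 -1.7469778 ] [ 0.40198985 -0.09712317  0.28257385]
dock turn deg [ 8.48 -2.67  0.48] shift [ 0.2997 -0.0631  0.088 ] t 6.38
```

Request:
jog_arm(
  deltas=[
    [[0.8,-0.3,0],[0.03,-0.0063,0.0088],0.04],
    [[1.7,-0.5,0.1],[0.06,-0.0126,0.0176],0.04],
    [[2.5,-0.8,0.1],[0.09,-0.019,0.0264],0.04],
    [[3.4,-1.1,0.2],[0.12,-0.0252,0.035],0.04],
    [[4.2,-1.3,0.2],[0.15,-0.0315,0.044],0.04],
    [[5.1,-1.6,0.3],[0.18,-0.038,0.053],0.04],
    [[6,-1.9,0.3],[0.21,-0.044,0.0616],0.04],
    [[6.8,-2.1,0.4],[0.24,-0.05,0.07],0.04],
    [[7.6,-2.4,0.4],[0.27,-0.0568,0.079],0.04],
    [[8.5,-2.7,0.5],[0.2997,-0.063,0.088],0.04],
    [[8.5,-2.7,0.5],[0.2997,-0.063,0.088],0.04],
    [[8.5,-2.7,0.5],[0.2997,-0.063,0.088],0.04],
  ],
)

```text
t: 7.38
tool_pos: [0.4377, 0.2061, 0.194]
tool_rot: [-2.523, -1.867, 0.013]
contact_force: [0.1, 0.4, -3.4]
opening: 0.0492
```

```bash
python3 - <<'E'
from mv import *
from station import get_image
o=ctrl.get_obs();print(o["opening"],o["contact_force"],o["q"],o["tool_pos"])
go(dk([0.0,0,.10]),Md,"dock .1")
t=get_image("top")[:,:,::-1];s=get_image("scene")[:,:,::-1]
cv2.imwrite("pics/f.png",np.hstack([cv2.resize(t[120:290,140:300],(395,420)),cv2.resize(s[130:290,340:490],(395,420))]))
E
```

```text
0.04919405110716827 [ 0.06663297  0.43786462 -3.37148251] [ 2.85988891e-01 -2.63688859e-01  1.96824421e+00  3.91778180e-04
  1.44601885e+00 -9.88088698e-01] [0.4376613  0.20614878 0.19399106]
dock .1 turn deg [-0.44  0.26 -0.08] shift [0.0031 0.0119 0.0939] t 7.38
```

View pics/f.png

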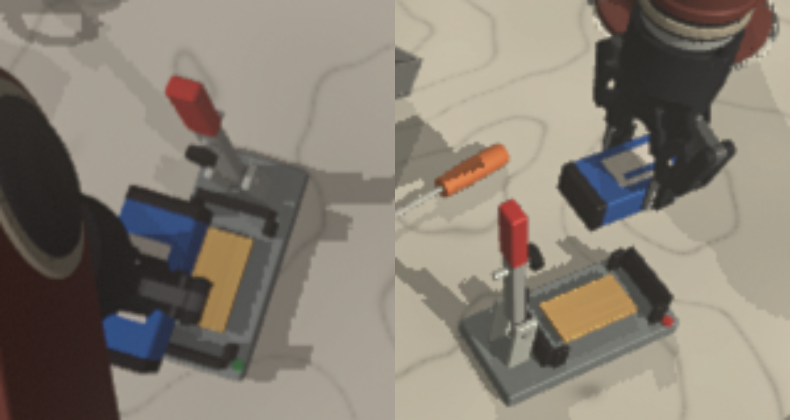

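```bash
cat > ovp.py <<'E'
from mv import *
from station import get_image
import sys
def ov(name,under=.004,off=0,img=None):
    o=ctrl.get_obs();M=R.from_rotvec(o["tool_rot"]).as_matrix()
    L,W,H=.055,.025,.03
    B=np.array([[y,x+off,under-z] for x in(-L,L) for y in(-W,W) for z in(0,H)])
    out=[]
    for n,(u,v,w,h) in(("top",(150,170,120,120)),("scene",(380,160,100,100))):
        im=(get_image(n) if img is None else img[n])[:,:,::-1]
        big=cv2.resize(im[v:v+h,u:u+w],(398,398),interpolation=cv2.INTER_CUBIC)
        for i in range(8):
            for j in range(i):
                if (B[i]!=B[j]).sum()==1:
                    p=(proj(n,o["tool_pos"]+B[[i,j]]@M.T)-[u,v])*398/w
                    cv2.line(big,*[tuple(map(int,q)) for q in p],(0,255,0),1)
        out.append(big)
    cv2.imwrite(name,cv2.resize(np.hstack(out),(800,400)))
if __name__=="__main__": ov(sys.argv[1])
E
python3 ovp.py pics/g.png
```

View pics/g.png

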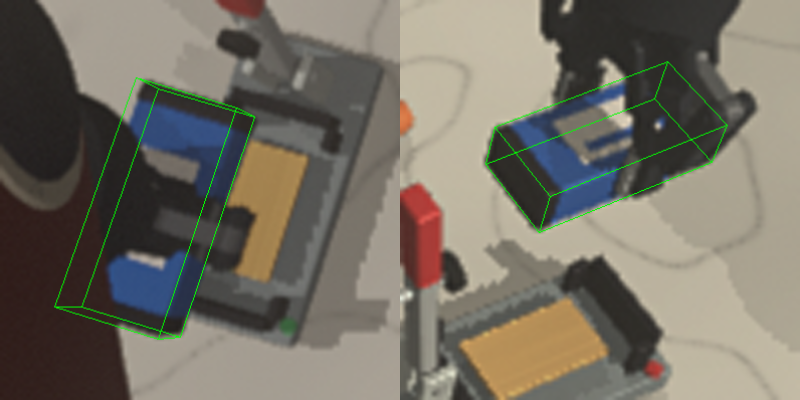

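Request:
jog_arm(
  deltas=[
    [[-0.4,0.2,0],[0.003,0.012,0.015],0.04],
    [[-0.4,0.2,0],[0.003,0.012,0.03],0.04],
    [[-0.4,0.2,0],[0.003,0.012,0.05],0.04],
    [[-0.4,0.2,0],[0.003,0.012,0.07],0.04],
    [[-0.4,0.2,0],[0.003,0.012,0.085],0.04],
    [[-0.4,0.2,0],[0.003,0.012,0.1],0.04],
    [[-0.4,0.2,0],[0.003,0.012,0.11],0.04],
    [[-0.4,0.2,0],[0.003,0.012,0.11],0.04],
    [[-0.4,0.2,0],[0.003,0.012,0.11],0.04],
  ],
)

```text
t: 8.33
tool_pos: [0.4507, 0.2041, 0.0869]
tool_rot: [2.528, 1.862, 0.005]
contact_force: [0.1, 0.6, -3.3]
opening: 0.0489
```

```bash
python3 - <<'E'
from mv import *
o=ctrl.get_obs();print(o["opening"],o["contact_force"],o["tool_pos"])
go(dk([0.0,0,.036]),Md,"dock")
E
python3 ovp.py pics/i.png
```

```text
0.048901316959157864 [ 0.08856717  0.61894775 -3.29940235] [0.45070277 0.2040816  0.08692174]
dock turn deg [ 0.2  -0.07 -0.32] shift [ 0.0008 -0.0021  0.0509] t 8.33
```

View pics/i.png

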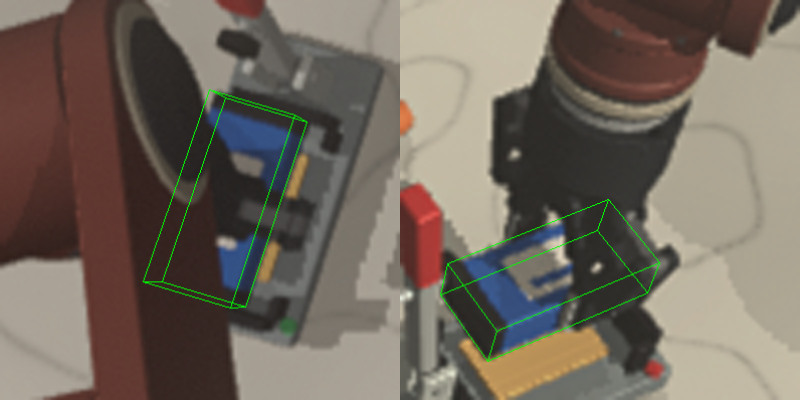

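Request:
jog_arm(
  deltas=[
    [[0.2,0,-0.3],[0.001,-0.002,0.01],0.04],
    [[0.2,0,-0.3],[0.001,-0.002,0.02],0.04],
    [[0.2,0,-0.3],[0.001,-0.002,0.03],0.04],
    [[0.2,0,-0.3],[0.001,-0.002,0.036],0.04],
    [[0.2,0,-0.3],[0.001,-0.002,0.042],0.04],
    [[0.2,0,-0.3],[0.001,-0.002,0.045],0.04],
    [[0.2,0,-0.3],[0.001,-0.002,0.047],0.04],
    [[0.2,0,-0.3],[0.001,-0.002,0.047],0.04],
    [[0.2,0,-0.3],[0.001,-0.002,0.047],0.04],
  ],
)

```text
t: 9.18
tool_pos: [0.4495, 0.2063, 0.04]
tool_rot: [-2.523, -1.871, -0.002]
contact_force: [0.5, 0.0, -1.5]
opening: 0.049
```

```bash
python3 - <<'E'
from mv import *
o=ctrl.get_obs();print(o["opening"],o["contact_force"],o["tool_pos"])
go(dk([0.0,0,.036]),Md,"dock")
E
python3 ovp.py pics/j.png
```

```text
0.04902309102917881 [ 0.49571641  0.03843091 -1.48930984] [0.44953224 0.20625541 0.04003041]
dock turn deg [ 0.03 -0.09  0.04] shift [-0.0009 -0.0002  0.004 ] t 9.18
```

View pics/j.png

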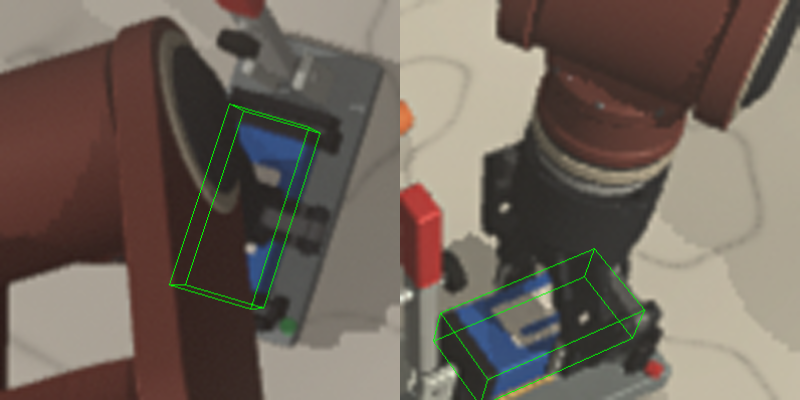

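Request:
jog_arm(
  deltas=[
    [[0,0,0],[-0.0008,0,0.001],0.04],
    [[0,0,0],[-0.0008,0,0.0015],0.04],
    [[0,0,0],[-0.0008,0,0.0015],0.04],
    [[0,0,0],[-0.0008,0,0.0015],0.04],
  ],
)

```text
t: 9.62
tool_pos: [0.449, 0.2054, 0.0384]
tool_rot: [-2.523, -1.871, -0.002]
contact_force: [-0.3, -0.4, -3.1]
opening: 0.0489
```

Request:
jog_arm(
  deltas=[
    [[0,0,0],[0,0,0.001],0.04],
    [[0,0,0],[0,0,0.001],0.04],
    [[0,0,0],[0,0,0.001],0.04],
  ],
)

```text
t: 9.87
tool_pos: [0.4492, 0.2055, 0.0375]
tool_rot: [-2.523, -1.871, -0.003]
contact_force: [0.5, -0.6, -1.2]
opening: 0.0486
```

Request:
jog_arm(
  deltas=[
    [[0,0,0],[0,0,0.001],0.04],
    [[0,0,0],[0,0,0.001],0.04],
    [[0,0,0],[0,0,0.001],0.04],
  ],
)

```text
t: 10.12
tool_pos: [0.4492, 0.2055, 0.0368]
tool_rot: [-2.523, -1.871, -0.002]
contact_force: [-2.1, -0.5, 1.6]
opening: 0.0492
```

Request:
jog_arm(
  deltas=[
    [[0,0,0],[0,0,0.001],0.04],
    [[0,0,0],[0,0,0.001],0.04],
    [[0,0,0],[0,0,0.001],0.04],
  ],
)

```text
t: 10.37
tool_pos: [0.4492, 0.2055, 0.0356]
tool_rot: [-2.523, -1.871, -0.002]
contact_force: [-2.6, -1.5, 3.7]
opening: 0.049
```

Request:
jog_arm(
  deltas=[
    [[0,0,0],[0,0,-0.0005],0.055],
    [[0,0,0],[0,0,-0.0005],0.06],
    [[0,0,0],[0,0,-0.0005],0.07],
    [[0,0,0],[0,0,-0.0005],0.08],
    [[0,0,0],[0,0,-0.0005],0.08],
    [[0,0,0],[0,0,-0.0005],0.08],
  ],
)

```text
t: 10.87
tool_pos: [0.449, 0.2054, 0.0357]
tool_rot: [-2.523, -1.871, -0.002]
contact_force: [0.2, -0.2, 0.0]
opening: 0.0797
```

Request:
jog_arm(
  deltas=[
    [[0,0,0],[0,0,-0.02],0.08],
    [[0,0,0],[0,0,-0.05],0.08],
    [[0,0,0],[0,0,-0.08],0.08],
    [[0,0,0],[0,0,-0.12],0.08],
    [[0,0,0],[0,0,-0.16],0.08],
    [[0,0,0],[0,0,-0.2],0.06],
    [[0,0,0],[0,0,-0.24],0.03],
    [[0,0,0],[0,0,-0.25],0],
    [[0,0,0],[0,0,-0.25],0],
  ],
)

```text
t: 11.62
tool_pos: [0.4509, 0.2057, 0.2911]
tool_rot: [2.521, 1.87, 0.016]
contact_force: [0.1, -0.9, 0.5]
opening: 0.0322
```

```bash
python3 - <<'E'
from mv import *
from station import get_image
o=ctrl.get_obs();print(o["opening"],o["contact_force"],o["q"],o["tool_pos"])
t=get_image("top")[:,:,::-1];s=get_image("scene")[:,:,::-1]
cv2.imwrite("pics/k.png",np.hstack([cv2.resize(t[140:290,160:300],(392,420)),cv2.resize(s[190:290,360:460],(408,420))]))
E
```

```text
0.03219403204418154 [ 0.09975778 -0.90033776  0.49366938] [ 2.77167244e-01 -2.99167482e-01  1.83591049e+00  1.03852844e-03
  1.59465187e+00 -9.98854709e-01] [0.45090082 0.20572265 0.29109552]
```

View pics/k.png

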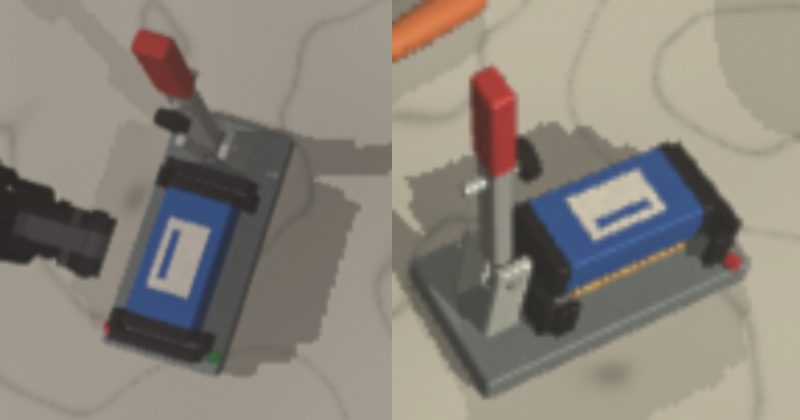

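```bash
cat >> mv.py <<'E'
def lev(th,r=.135,extra=0.):
    u=np.array([-np.cos(th),0,np.sin(th)]);n=np.array([np.sin(th),0,np.cos(th)])
    return dk(np.array([.085,0,.07])+r*u+(.0075+extra)*n+np.array([.011,0,0]))
E
python3 - <<'E'
from mv import *
go(dk([.145,0,.29]),Md,"over")
go(dk([.145,0,.2]),Md,"behind")
for th in np.arange(1.7,-.01,-.2): print(round(th,2),lev(th).round(4))
E
```

```text
over turn deg [-0.03 -0.05  0.04] shift [ 0.0005  0.1453 -0.0052] t 11.72
behind turn deg [-0.03 -0.05  0.04] shift [0.0004 0.1453 0.0848] t 11.72
1.7 [0.5647 0.1703 0.2029]
1.5 [0.539  0.1781 0.2052]
1.3 [0.5133 0.1859 0.2021]
1.1 [0.4888 0.1934 0.1937]
0.9 [0.4663 0.2003 0.1804]
0.7 [0.4468 0.2062 0.1627]
0.5 [0.431  0.211  0.1413]
0.3 [0.4197 0.2144 0.1171]
0.1 [0.4132 0.2164 0.0909]
```

Request:
jog_arm(
  deltas=[
    [[0,0,0],[0,0.03,0],0],
    [[0,0,0],[0,0.07,0],0],
    [[0,0,0],[0,0.11,0],0],
    [[0,0,0],[0,0.145,0],0],
    [[0,0,0],[0,0.145,0],0],
    [[0,0,0],[0,0.145,0.03],0],
    [[0,0,0],[0,0.145,0.06],0],
    [[0,0,0],[0,0.145,0.085],0],
    [[0,0,0],[0,0.145,0.085],0],
    [[0,0,0],[0,0.145,0.085],0],
  ],
  squeeze=40,
)

```text
t: 12.55
tool_pos: [0.585, 0.1629, 0.1965]
tool_rot: [-2.52, -1.869, 0.009]
contact_force: [0.2, -0.9, 0.5]
opening: 0.0002
```

```bash
python3 - <<'E'
from mv import *
from station import get_image
o=ctrl.get_obs();print(o["opening"],o["contact_force"],o["q"],o["tool_pos"])
R0=R.from_rotvec(o["tool_rot"])
go(lev(1.7),Md)
for th in np.arange(1.7,.29,-.1): print(round(th,2),R0.inv().apply(lev(th)-o["tool_pos"]).round(4))
t=get_image("top")[:,:,::-1];s=get_image("scene")[:,:,::-1]
cv2.imwrite("pics/l.png",np.hstack([cv2.resize(t[100:290,160:340],(398,420)),cv2.resize(s[110:290,320:490],(398,420))]))
E
```

```text
0.00020028436460414251 [ 0.17317033 -0.85376354  0.45185221] [ 1.48457656e-01  3.92910315e-02  1.68548865e+00  1.22284815e-03
  1.42429230e+00 -1.12785116e+00] [0.58501034 0.16286012 0.1964675 ]
 turn deg [-0.42  0.12  0.04] shift [ 0.0012 -0.0216 -0.0063] t 12.55
1.7 [ 0.0012 -0.0216 -0.0063]
1.6 [ 0.0012 -0.0351 -0.008 ]
1.5 [ 0.0012 -0.0486 -0.0084]
1.4 [ 0.0012 -0.062  -0.0074]
1.3 [ 0.0012 -0.0754 -0.0051]
1.2 [ 0.0013 -0.0884 -0.0014]
1.1 [ 0.0013 -0.101   0.0035]
1.0 [ 0.0013 -0.113   0.0096]
0.9 [ 0.0013 -0.1244  0.017 ]
0.8 [ 0.0014 -0.1349  0.0254]
0.7 [ 0.0014 -0.1446  0.0348]
0.6 [ 0.0014 -0.1533  0.0452]
0.5 [ 0.0014 -0.1609  0.0563]
0.4 [ 0.0015 -0.1674  0.0682]
0.3 [ 0.0015 -0.1726  0.0807]
```

View pics/l.png

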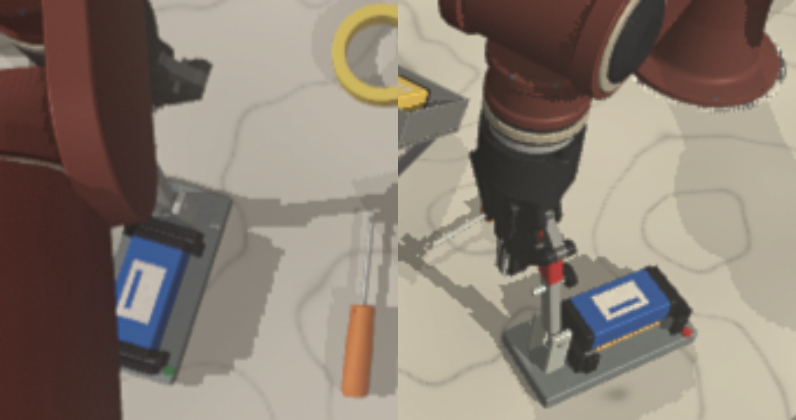

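Request:
jog_arm(
  deltas=[
    [[-0.3,0,0],[0.001,-0.008,-0.003],0],
    [[-0.4,0,0],[0.001,-0.015,-0.006],0],
    [[-0.4,0,0],[0.001,-0.0216,-0.0063],0],
    [[-0.4,0,0],[0.001,-0.028,-0.0071],0],
    [[-0.4,0,0],[0.001,-0.035,-0.008],0],
    [[-0.4,0,0],[0.001,-0.042,-0.0082],0],
    [[-0.4,0,0],[0.001,-0.0486,-0.0084],0],
  ],
)

```text
t: 13.23
tool_pos: [0.5438, 0.1781, 0.2127]
tool_rot: [2.515, 1.864, 0.021]
contact_force: [7.7, -1.6, -1.1]
opening: 0.0003
```

```bash
python3 - <<'E'
from mv import *
from station import get_image
o=ctrl.get_obs();print(o["opening"],o["contact_force"],o["tool_pos"])
R0=R.from_rotvec(o["tool_rot"])
go(lev(1.5),Md)
s=get_image("scene")[:,:,::-1]
cv2.imwrite("pics/m.png",cv2.resize(s[110:290,320:490],(560,600)))
E
```

```text
0.00030850407170999414 [ 7.73097316 -1.60594736 -1.08704175] [0.54380159 0.17811484 0.21266329]
 turn deg [ 0.98 -0.24  0.03] shift [-0.0014 -0.0048  0.0074] t 13.23
```

View pics/m.png

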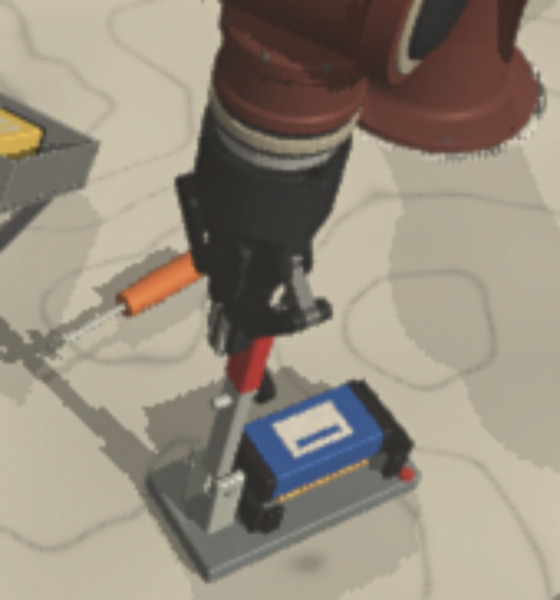

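```bash
cat > arc.py <<'E'
from mv import *
import sys
a,b,s=map(float,sys.argv[1:4]); r=float(sys.argv[4]) if len(sys.argv)>4 else .135
o=ctrl.get_obs();R0=R.from_rotvec(o["tool_rot"]);print(o["t"],o["contact_force"].round(1),o["tool_pos"].round(4))
go(lev(a,r),Md)
for th in np.arange(a,b-1e-6,-s): print(round(th,2),R0.inv().apply(lev(th,r)-o["tool_pos"]).round(4).tolist())
E
python3 arc.py 1.45 .75 .07
```

```text
13.2833 [ 4.4 -0.8  1.2] [0.5429 0.1785 0.2127]
 turn deg [ 0.93 -0.23  0.06] shift [-0.0015 -0.0106  0.0076] t 13.28
1.45 [-0.0015, -0.0106, 0.0076]
1.38 [-0.0015, -0.02, 0.0084]
1.31 [-0.0015, -0.0293, 0.0098]
1.24 [-0.0015, -0.0386, 0.0119]
1.17 [-0.0015, -0.0476, 0.0147]
1.1 [-0.0015, -0.0565, 0.018]
1.03 [-0.0015, -0.065, 0.022]
0.96 [-0.0015, -0.0733, 0.0266]
0.89 [-0.0015, -0.0813, 0.0317]
0.82 [-0.0015, -0.0888, 0.0374]
0.75 [-0.0016, -0.096, 0.0436]
```

Request:
jog_arm(
  deltas=[
    [[0.3,0,0],[-0.001,-0.009,0.002],0],
    [[0.4,0,0],[-0.001,-0.018,0.003],0],
    [[0.4,0,0],[-0.001,-0.0273,0.0045],0],
    [[0.4,0,0],[-0.001,-0.0366,0.0065],0],
    [[0.4,0,0],[-0.001,-0.0456,0.0095],0],
    [[0.4,0,0],[-0.001,-0.0545,0.013],0],
    [[0.4,0,0],[-0.001,-0.063,0.017],0],
    [[0.4,0,0],[-0.001,-0.0713,0.0215],0],
    [[0.4,0,0],[-0.001,-0.0793,0.0265],0],
    [[0.4,0,0],[-0.001,-0.0868,0.032],0],
    [[0.4,0,0],[-0.001,-0.094,0.038],0],
    [[0.4,0,0],[-0.001,-0.094,0.038],0],
  ],
)

```text
t: 14.28
tool_pos: [0.4526, 0.2059, 0.1746]
tool_rot: [2.521, 1.871, 0.014]
contact_force: [0.5, 0.6, 4.4]
opening: -0.0001
```

```bash
python3 arc.py .75 .25 .05; python3 - <<'E'
from mv import *
from station import get_image
s=get_image("scene")[:,:,::-1]
cv2.imwrite("pics/n.png",cv2.resize(s[110:290,320:490],(560,600)))
E
```

```text
14.2833 [0.5 0.6 4.4] [0.4526 0.2059 0.1746]
 turn deg [ 0.38 -0.37  0.09] shift [-0.0015 -0.001   0.0071] t 14.28
0.75 [-0.0015, -0.001, 0.0071]
0.7 [-0.0015, -0.0058, 0.0119]
0.65 [-0.0015, -0.0103, 0.0169]
0.6 [-0.0015, -0.0146, 0.0221]
0.55 [-0.0016, -0.0186, 0.0275]
0.5 [-0.0016, -0.0224, 0.0332]
0.45 [-0.0016, -0.0258, 0.039]
0.4 [-0.0017, -0.029, 0.0449]
0.35 [-0.0017, -0.0319, 0.0511]
0.3 [-0.0017, -0.0344, 0.0573]
0.25 [-0.0018, -0.0366, 0.0637]
```

View pics/n.png

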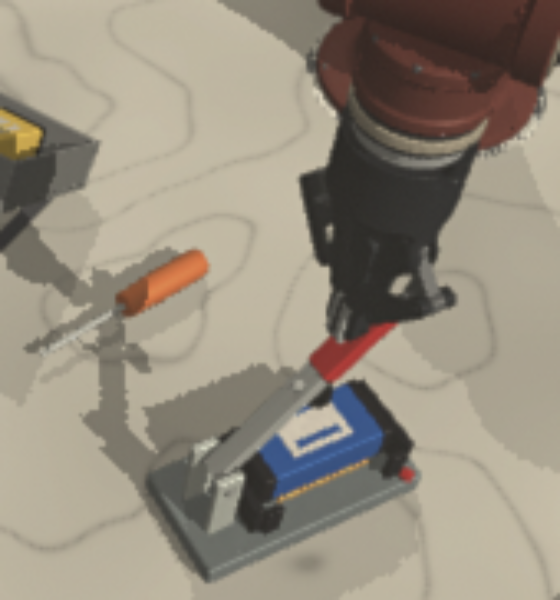

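Request:
jog_arm(
  deltas=[
    [[0.2,0,0],[-0.001,-0.005,0.007],0],
    [[0.2,0,0],[-0.001,-0.0095,0.012],0],
    [[0.2,0,0],[-0.001,-0.014,0.017],0],
    [[0.2,0,0],[-0.001,-0.018,0.0225],0],
    [[0.2,0,0],[-0.001,-0.022,0.028],0],
    [[0.2,0,0],[-0.001,-0.0255,0.034],0],
    [[0.2,0,0],[-0.001,-0.029,0.04],0],
    [[0.2,0,0],[-0.001,-0.032,0.046],0],
    [[0.2,0,0],[-0.001,-0.0345,0.0525],0],
    [[0.2,0,0],[-0.001,-0.0345,0.0525],0],
  ],
)

```text
t: 15.17
tool_pos: [0.419, 0.2155, 0.121]
tool_rot: [-2.52, -1.869, -0.008]
contact_force: [-1.0, 2.0, 3.7]
opening: 0.0002
```

```bash
python3 arc.py .35 .0 .05; python3 - <<'E'
from mv import *
from station import get_image
s=get_image("scene")[:,:,::-1]
cv2.imwrite("pics/o.png",cv2.resize(s[150:290,350:470],(514,600)))
E
```

```text
15.1667 [-1.   2.   3.7] [0.419  0.2155 0.121 ]
 turn deg [ 0.   -0.38  0.07] shift [-0.0008  0.0034 -0.0023] t 15.17
0.35 [-0.0008, 0.0034, -0.0023]
0.3 [-0.0008, 0.0009, 0.004]
0.25 [-0.0009, -0.0013, 0.0103]
0.2 [-0.0009, -0.0031, 0.0168]
0.15 [-0.0009, -0.0047, 0.0234]
0.1 [-0.001, -0.0059, 0.0301]
0.05 [-0.001, -0.0068, 0.0368]
0.0 [-0.0011, -0.0073, 0.0435]
```

View pics/o.png

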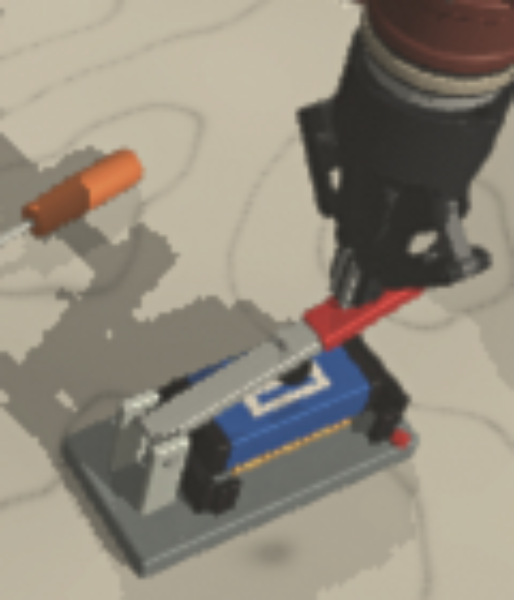

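Request:
jog_arm(
  deltas=[
    [[0,0,0],[-0.0005,-0.0005,0.002],0],
    [[0,0,0],[-0.0005,-0.001,0.004],0],
    [[0,0,0],[-0.0005,-0.001,0.006],0],
    [[0,0,0],[-0.0005,-0.0015,0.008],0],
    [[0,0,0],[-0.0005,-0.0015,0.01],0],
    [[0,0,0],[-0.0005,-0.0015,0.01],0],
    [[0,0,0],[-0.0005,-0.0015,0.01],0],
  ],
)

```text
t: 15.8
tool_pos: [0.4175, 0.2151, 0.1111]
tool_rot: [-2.52, -1.869, -0.006]
contact_force: [-2.8, 3.8, 7.7]
opening: -0.0003
```

Request:
jog_arm(
  deltas=[
    [[0,0,0],[0,-0.0005,0.001],0],
    [[0,0,0],[0,-0.0005,0.002],0],
    [[0,0,0],[0,-0.001,0.003],0],
    [[0,0,0],[0,-0.001,0.004],0],
    [[0,0,0],[0,-0.001,0.004],0],
    [[0,0,0],[0,-0.001,0.004],0],
  ],
)

```text
t: 16.3
tool_pos: [0.4163, 0.2155, 0.1072]
tool_rot: [-2.52, -1.869, -0.005]
contact_force: [-3.3, 2.7, 8.8]
opening: 0.0003
```

```bash
python3 arc.py .25 .0 .05
```

```text
16.3 [-3.3  2.7  8.8] [0.4163 0.2155 0.1072]
 turn deg [-0.1  -0.32  0.05] shift [-0.      0.0013 -0.0035] t 16.3
0.25 [-0.0, 0.0013, -0.0035]
0.2 [-0.0, -0.0006, 0.003]
0.15 [-0.0001, -0.0021, 0.0096]
0.1 [-0.0001, -0.0033, 0.0162]
0.05 [-0.0001, -0.0042, 0.023]
0.0 [-0.0002, -0.0047, 0.0297]
```

Request:
jog_arm(
  deltas=[
    [[0,0,0],[0,0,0.001],0],
    [[0,0,0],[0,-0.0005,0.002],0],
    [[0,0,0],[0,-0.0005,0.003],0],
    [[0,0,0],[0,-0.0005,0.003],0],
    [[0,0,0],[0,-0.0005,0.003],0],
  ],
)

```text
t: 16.72
tool_pos: [0.4158, 0.2156, 0.1041]
tool_rot: [-2.52, -1.869, -0.005]
contact_force: [-3.2, 3.1, 8.7]
opening: -0.0003
```

Request:
jog_arm(
  deltas=[
    [[0,0,0],[0,0,0.001],0],
    [[0,0,0],[0,-0.0005,0.002],0],
    [[0,0,0],[0,-0.0005,0.002],0],
    [[0,0,0],[0,-0.0005,0.002],0],
  ],
)

```text
t: 17.05
tool_pos: [0.4155, 0.2156, 0.1021]
tool_rot: [-2.52, -1.869, -0.006]
contact_force: [-2.8, 2.5, 8.2]
opening: -0.0002
```

Request:
jog_arm(
  deltas=[
    [[0,0,0],[0,0,0.001],0],
    [[0,0,0],[0,-0.0005,0.002],0],
    [[0,0,0],[0,-0.0005,0.002],0],
    [[0,0,0],[0,-0.0005,0.002],0],
  ],
)

```text
t: 17.38
tool_pos: [0.415, 0.2158, 0.1002]
tool_rot: [-2.52, -1.869, -0.005]
contact_force: [-3.2, 2.4, 9.2]
opening: -0.0003
```

Request:
jog_arm(
  deltas=[
    [[0,0,0],[0,0,0.001],0],
    [[0,0,0],[0,-0.0005,0.002],0],
    [[0,0,0],[0,-0.0005,0.002],0],
    [[0,0,0],[0,-0.0005,0.002],0],
  ],
)

```text
t: 17.72
tool_pos: [0.4147, 0.2159, 0.0984]
tool_rot: [-2.52, -1.869, -0.006]
contact_force: [-3.1, 1.9, 9.5]
opening: 0.0
```

Request:
jog_arm(
  deltas=[
    [[0,0,0],[0,0,0.001],0],
    [[0,0,0],[0,-0.0003,0.002],0],
    [[0,0,0],[0,-0.0003,0.002],0],
    [[0,0,0],[0,-0.0003,0.002],0],
  ],
)

```text
t: 18.05
tool_pos: [0.4143, 0.2161, 0.0966]
tool_rot: [-2.52, -1.869, -0.005]
contact_force: [-4.4, 1.4, 10.9]
opening: -0.0001
```

```bash
python3 arc.py .25 .0 .05;python3 - <<'E'
from mv import *
from station import get_image
s=get_image("scene")[:,:,::-1]
cv2.imwrite("pics/p.png",cv2.resize(s[190:290,360:460],(600,600)))
E
```

```text
18.05 [-4.4  1.4 10.9] [0.4143 0.2161 0.0966]
 turn deg [-0.08 -0.3   0.05] shift [ 0.0001  0.0034 -0.0141] t 18.05
0.25 [0.0001, 0.0034, -0.0141]
0.2 [0.0, 0.0015, -0.0076]
0.15 [0.0, -0.0, -0.001]
0.1 [-0.0, -0.0012, 0.0057]
0.05 [-0.0001, -0.0021, 0.0124]
0.0 [-0.0001, -0.0026, 0.0191]
```

View pics/p.png

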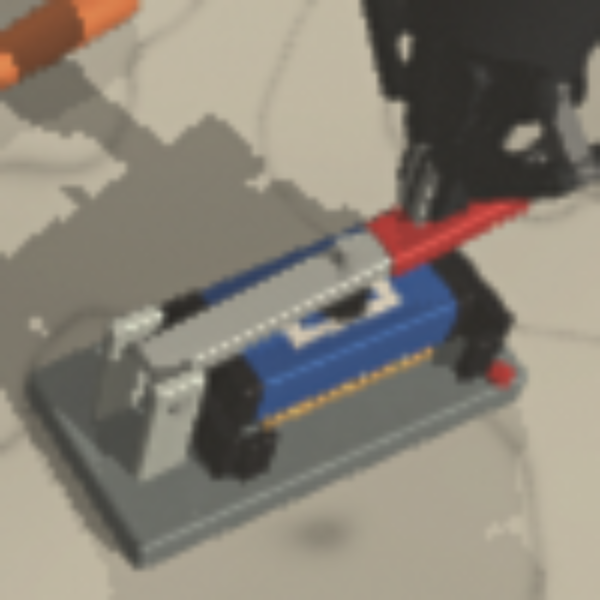

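Request:
jog_arm(
  deltas=[
    [[0,0,0],[0,0,0.001],0],
    [[0,0,0],[0,-0.0003,0.0015],0],
    [[0,0,0],[0,-0.0003,0.0015],0],
    [[0,0,0],[0,-0.0003,0.0015],0],
  ],
)

```text
t: 18.43
tool_pos: [0.4141, 0.2161, 0.0953]
tool_rot: [-2.52, -1.869, -0.005]
contact_force: [-4.5, 1.3, 12.1]
opening: -0.0
```

Request:
jog_arm(
  deltas=[
    [[0,0,0],[0,0,0.001],0],
    [[0,0,0],[0,-0.0003,0.0015],0],
    [[0,0,0],[0,-0.0003,0.0015],0],
    [[0,0,0],[0,-0.0003,0.0015],0],
  ],
)

```text
t: 18.77
tool_pos: [0.4138, 0.2162, 0.0939]
tool_rot: [-2.52, -1.869, -0.005]
contact_force: [-4.9, 1.4, 12.6]
opening: -0.0001
```

Request:
jog_arm(
  deltas=[
    [[0,0,0],[0,0,0.001],0],
    [[0,0,0],[0,-0.0003,0.0015],0],
    [[0,0,0],[0,-0.0003,0.0015],0],
    [[0,0,0],[0,-0.0003,0.0015],0],
  ],
)

```text
t: 19.1
tool_pos: [0.4136, 0.2163, 0.0926]
tool_rot: [-2.52, -1.869, -0.005]
contact_force: [-4.5, 1.7, 14.1]
opening: -0.0001
```

Request:
jog_arm(
  deltas=[
    [[0,0,0],[0,0,0.001],0],
    [[0,0,0],[0,-0.0002,0.0015],0],
    [[0,0,0],[0,-0.0002,0.0015],0],
    [[0,0,0],[0,-0.0002,0.0015],0],
  ],
)

```text
t: 19.43
tool_pos: [0.4134, 0.2164, 0.0912]
tool_rot: [-2.52, -1.869, -0.005]
contact_force: [-6.2, 1.4, 14.5]
opening: -0.0001
```

Request:
jog_arm(
  deltas=[
    [[0,0,0],[0,0,0.001],0],
    [[0,0,0],[0,-0.0002,0.001],0],
    [[0,0,0],[0,-0.0002,0.001],0],
  ],
)

```text
t: 19.68
tool_pos: [0.4132, 0.2165, 0.0903]
tool_rot: [-2.52, -1.869, -0.005]
contact_force: [-6.1, 0.5, 14.7]
opening: -0.0001
```

Request:
jog_arm(
  deltas=[
    [[0,0,0],[0,0,0.001],0],
    [[0,0,0],[0,-0.0002,0.001],0],
    [[0,0,0],[0,-0.0002,0.001],0],
  ],
)

```text
t: 19.93
tool_pos: [0.4132, 0.2165, 0.0899]
tool_rot: [-2.52, -1.869, -0.005]
contact_force: [-7.3, 0.7, 19.5]
opening: -0.0003
```

Request:
jog_arm(
  deltas=[
    [[0,0,0],[0,0,0.0005],0],
    [[0,0,0],[0,0,0.0005],0],
    [[0,0,0],[0,0,0.0005],0],
  ],
)

```text
t: 20.18
tool_pos: [0.4132, 0.2165, 0.0899]
tool_rot: [-2.52, -1.869, -0.004]
contact_force: [-9.1, -0.7, 20.9]
opening: 0.0
```

Request:
jog_arm(
  deltas=[
    [[0,0,0],[0,0,0.0003],0],
    [[0,0,0],[0,0,0.0003],0],
    [[0,0,0],[0,0,0.0003],0],
  ],
)

```text
t: 20.43
tool_pos: [0.4132, 0.2166, 0.0899]
tool_rot: [-2.52, -1.869, -0.004]
contact_force: [-10.0, -0.4, 22.5]
opening: 0.0001
```

Solid: three successive steps, no motion, force climbing. Back off upward.

Request:
jog_arm(
  deltas=[
    [[0,0,0],[0,0.001,-0.002],0],
    [[0,0,0],[0,0.002,-0.008],0],
    [[0,0,0],[0,0.002,-0.025],0],
    [[0,0,0],[0,0.002,-0.05],0],
    [[0,0,0],[0,0.002,-0.08],0],
    [[0,0,0],[0,0.002,-0.11],0],
    [[0,0,0],[-0.04,-0.03,-0.14],0],
    [[0,0,0],[-0.08,-0.03,-0.17],0],
    [[0,0,0],[-0.12,-0.03,-0.18],0],
    [[0,0,0],[-0.12,-0.03,-0.18],0],
  ],
)

```text
t: 21.27
tool_pos: [0.3482, 0.1068, 0.2673]
tool_rot: [2.523, 1.871, 0.004]
contact_force: [1.0, -0.3, 0.2]
opening: 0.0003
```

```bash
python3 - <<'E'
from mv import *
from station import get_image
o=ctrl.get_obs();print(o["t"],o["contact_force"],o["tool_pos"])
t=get_image("top")[:,:,::-1];s=get_image("scene")[:,:,::-1]
cv2.imwrite("pics/q.png",cv2.resize(s[190:290,360:460],(600,600)))
cv2.imwrite("pics/r.png",t)
cv2.imwrite("pics/r2.png",s)
a=np.array([.085,0,.07])
for th in(.05,.08,.1,.12,.15):
    u=np.array([-np.cos(th),0,np.sin(th)]);n=np.array([np.sin(th),0,np.cos(th)])
    print(th,[((proj("scene",dk(a+.165*u+k*.0075*n+[0,y,0]))-[360,190])*6).round(0).tolist() for k,y in((1,.011),(1,-.011))])
E
```

```text
21.2667 [ 1.0247781  -0.29399678  0.15309022] [0.34818533 0.10684383 0.26734151]
0.05 [[[527.0, 206.0]], [[493.0, 166.0]]]
0.08 [[[529.0, 199.0]], [[495.0, 159.0]]]
0.1 [[[530.0, 194.0]], [[496.0, 154.0]]]
0.12 [[[531.0, 190.0]], [[497.0, 149.0]]]
0.15 [[[532.0, 183.0]], [[498.0, 143.0]]]
```

View pics/q.png

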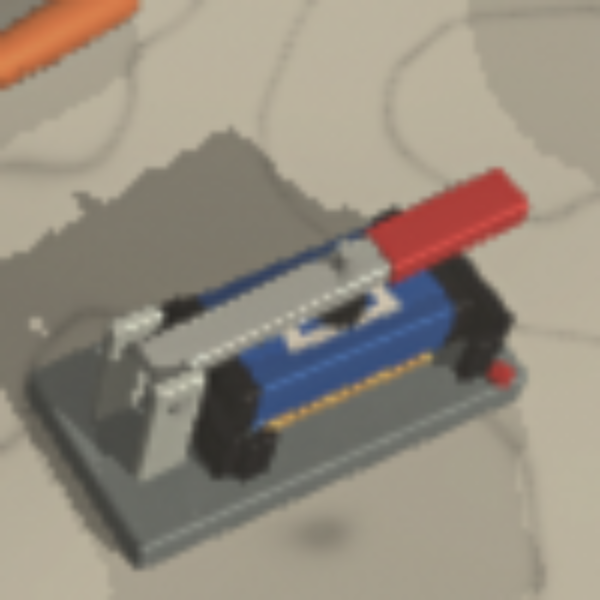

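View pics/r.png

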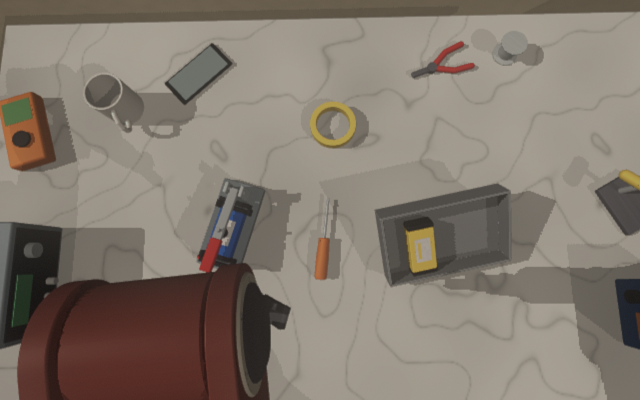

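View pics/r2.png

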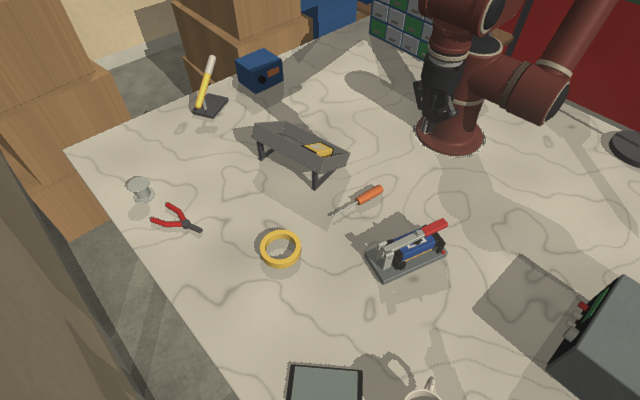

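```bash
python3 - <<'E'
import cv2,numpy as np
k=cv2.imread("pics/k.png")[:,392:]; k=cv2.resize(k,(600,600))
q=cv2.imread("pics/q.png")
f=lambda a:cv2.resize(a[180:500,200:560],(400,356))
a=np.hstack([f(k),f(q)])
for y in range(0,356,50): cv2.line(a,(0,y),(800,y),(0,255,255),1)
cv2.imwrite("pics/cmp.png",a)
E
```

```text
(no output)
```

View pics/cmp.png

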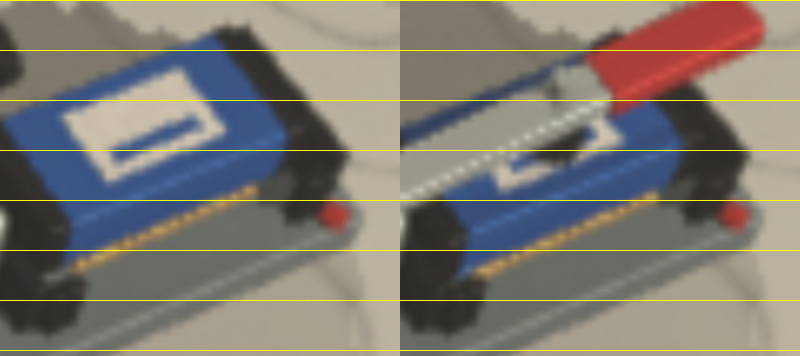

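```bash
python3 - <<'E'
from mv import *
for P in([.055,.025,.032],[.02,.015,.062]):
    print((proj("scene",dk(np.array(P)-[0,0,.006]))-proj("scene",dk(P)))*6.67)
E
```

```text
[[-2.66338462  8.85111204]]
[[-3.098349    9.44449881]]
```

```bash
python3 -c "
from station import job
print(job.finish_job())"
```

```text
the job is handed in; nothing more can be done
None
```

The blue pack is lying label up between the dock's stops, with the red lever clamped down on it. I handed the job in at about 21 s of the 72 s allowed; no verdict is reported.

- **Pack:** I gripped it square to the tray floor, lifted it out and let go only once it was resting on the contact bed. The pictures before clamping showed it seated between the stops and ears.
- **Lever:** I pushed it over with the closed fingers and pressed it down in small steps. The upward force rose from about 9 N to 15 N. The lever then stopped moving while the force went from 19.5 N to 22.5 N over the last steps, so I took that as solid and backed off.
- **Last checks:** With the arm withdrawn and reading almost no force, the lever stayed down with its pad on the label. The yellow pack, the screwdriver and the tape looked unmoved.
- **Disagreements:**
  - The pack's downward shift in the picture was about 1.1 px, against about 1.4 px expected for the full 6 mm. That is within what I can read off the picture, but it doesn't prove the full travel.
  - The lever angle came out as about 0.07 rad from the picture and about 0.10 rad from the tool position.

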